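# Screw the brass hose elbow into the clamped port of the suction line

## Robot

A 7-joint arm with a two-finger parallel gripper is mounted at the origin on the work surface. World frame = base frame: x ahead of the robot, y to its left, z up, the work surface at z = 0. Lengths are in m, angles in rad, forces in N, time in s.
With the tool pointing down it reaches from about 0.4 to 0.875 m from the base axis. Payload 19.3 kg.
Tool frame: the origin (TCP) lies at the very end of the fingers, on their centre line; the grasp point (between the pads) lies 19 mm behind it; z points along the fingers, x is the direction in which the jaws open and shut, and the axes are right-handed (so a half turn about z gives the same grasp; the last joint's range is limited). The gripper opens to 85 mm and grips with 20 to 120 N. Pads are 22 mm wide; open, the fingers measure 114 mm over their backs; the gripper's body (76 mm by 85 mm) begins 54 mm behind the grasp point. The pads swing forward as they close: fully open they stand 13 mm farther back than shut.
Start: joints at [-1.319, 0.521, -0.036, 1.599, 0.021, 1.021, -0.113], TCP at [0.198, 0.593, 0.231] pointing down, gripper open.
Joint ranges: [-2.91, 2.91], [-0.3, 2.13], [-1.5, 1.42], [0.17, 2.43], [-1.26, 4.41], [0.16, 1.93], [-2.52, 2.52]. Speed limits (rad/s): [1.89, 1.89, 2.39, 2.39, 3.01, 3.01, 3.01].

## Interface

Orientations are given as [roll, pitch, yaw] about the fixed x, y, z axes, in that order (R = Rz(yaw) Ry(pitch) Rx(roll)).
In Python, from workcell import observe, eyes, job_done gives the robot as it stands. The module is installed in compiled form; this text tells all that it offers.
- The arm moves only by the shell command python3 -m pendant 'ROWS' [FORCE]. ROWS is JSON, a list of rows, each an object of numbers: "dx", "dy", "dz": the shift along the tool's x, y, z in mm; "ax", "ay", "az": the turn, a rotation vector about the tool's x, y, z in degrees; "claw": the finger opening in mm, from 0 to 85.4. A call has 1 to 10 rows; each row is the pose to reach, as a shift and turn from the pose commanded when the call began, along the tool's axes at that moment; what a row does not reach only later rows make up. A row lasts 1/12 s, in which the tool goes at most 41.7 mm and 7.16 degrees, less where a joint would pass 70% of its speed; a pose out of reach is approached as far as the arm can. A call with a gripper value outside its range is refused whole. The fingers move at their own pace and stop on an object; FORCE is the grip in N (left out, the last holds). Time passes only in rows, so rows that repeat a pose let the fingers close. It gives the time, the measured TCP pose, the force and the opening at its end, in the units of the state.
- observe(): the state, without advancing time (a new reading comes with each control period).
- eyes.grab_frame(name): name is "side" or "top" or "wrist"; returns a dict with "image" (420x560x3 uint8, blue, green, red), "fovy" (degrees; the focal length in pixels is half the picture's height over the tangent of half this angle, whatever the lens; pixels are square), "cx", "cy" (the principal point, pixels), "view" (4x4, takes a point from world to camera coordinates). Camera axes: x right, y up, looking along -z (the intrinsics and any distortion apply to the point x, -y, -z); pixel columns grow to the right and rows downward; lengths in m; the calibration is good to about 2 mm. A picture is of the moment at which its call begins. There is no depth.
- job_done(): hands the job in, once; it reports no verdict.
The state is a dict: "clock": time; "qpos": joint angles; "qd": joint speeds; "joint_efforts": joint torques, N m; "position": TCP position; "tool_rot": TCP orientation; "force": force on the tool from outside, world axes, zero at the start; "moment": the same for the moment, N m; "grip_width": finger opening in m.
Only numpy, scipy, OpenCV 4.12 (cv2) and the standard library are available. Lean on these libraries where they do the work, as an engineer would, in place of code of your own. Each camera call takes 0.05 s, during which the arm holds its last target.

## Task

Take the brass hose elbow out of the green fittings holder, lower its spigot gently into the port clamped in the vice until it rests lightly on the seal inside, and screw it in clockwise (seen from above) until you feel the turning resistance start to rise. Then turn it on by another eighth of a turn (45 degrees), stop there and let go, so that it stays in place under tension. Never press or turn so hard that the soft seal is crushed, and leave the other things where they stand.

Things in the scene. Friction and masses are not known exactly. Their poses are not given: they have to be found in the camera images.
- elbow_grip (a point): Loose brass hose elbow (0.13 to 0.21 kg), standing upright in a hole of the green holder. This point: centre of its square body (26 mm along its x, 24 mm along its y: the two flats to grip; from 34 to 74 mm above its foot), 58 mm above the foot on the spigot's axis. z up along the spigot, x along the hose barb, which sticks out level to 55 mm from the axis, 46 mm above the foot, 18 mm thick.
- elbow_foot (a point): Centre of the underside of the elbow's round spigot, 58 mm straight below elbow_grip, same axes. The spigot is 24 mm across, its foot tapered to 19 mm over the last 4 mm, and reaches up to 34 mm. In the holder the foot stands 6 mm above the table.
- elbow_lug (a point): One of the elbow's two steel lugs, on the spigot's +x side under the barb; the other is opposite on -x. Round radial pins 7 mm thick, centre 10 mm above the foot, reaching to 18 mm from the axis. They are its thread.
- port (a point): Centre of the mouth of the female port: steel tube 47 mm across with a brass rim, clamped upright in a grey vice (jaws up to 70 mm above the table), mouth 95 mm above the table, z up. Bore 26 mm for the spigot. The rim has two open slots, at the port's +x and -x, 46 degrees (12 mm) wide, through which the lugs drop; either lug fits either slot. x and z of this frame give the slots and the axis.
- port_slot (a point): Middle of the port's +x slot at the mouth, 16 mm from the axis. Under the rim two ramps (two-start right-hand thread, lead 24 mm a turn: 0.067 mm a degree) start 23 degrees clockwise of each slot's middle, underside 8 mm below the mouth, and sink clockwise over 134 degrees. No lower flank: they only draw the lugs down. Lugs are free to turn under them once the foot is over 21.5 mm below the mouth.
- port_deep (a point): On the port's axis 24 mm below its mouth. Near here the foot meets a black sprung seal (first touch 21.7 to 26.4 mm below the mouth, unknown): it yields only above 6 N, then 3 N more per mm; crushed above 24 N. With the foot resting on it, turning is nearly free until the lugs come under the ramps; then torque and downward pull rise: the 45 degrees count from there. Let go, it holds by friction: a second grasp is possible.
- holder_hole1 (a point): Centre of the mouth of the middle one of the three holes (39 mm across, 20 mm deep, 70 mm apart along the holder's y) of the fixed green fittings holder, 64 x 212 x 26 mm, top 26 mm above the table.
- straight: Bystander in another hole of the holder: steel straight hose barb, 32 mm across, 66 mm tall, origin under its foot.
- plug: Bystander in another hole of the holder: red plastic plug with a square head, 33 mm across, 42 mm tall, origin under its foot.
- jar_a: Bystander: small jar with orange band, 48 mm across, 50 mm tall, origin under its foot.
- jar_b: Bystander: small jar with blue band, 52 mm across, 55 mm tall, origin under its foot.
- dropper: Bystander: white dropper bottle, 40 mm across, 100 mm tall, origin under its foot.
- model: Bystander: cream plaster tooth model, 55 x 50 x 26 mm, origin under it.
Mind the look-alikes: they are no part of the job. What is shaped like the part that bears port but orange, purple or red is not meant.

How it is judged:
By the outcome, as a careful person would: the job done as asked, in the order asked, and still so for the second after the job is handed in, with the robot touching nothing.
It also fails if it takes over 64 s, if anything falls off the work surface, if the arm or the gripper's body presses on something with over 40 N, if the wrist force passes 120 N, or if a joint passes its speed limit or range.

## Working session

There is one attempt and no reset: what is moved stays moved. The work goes in short steps, Python scripts to look and compute and a shell command to move; the robot and the scene stay as the last step left them, time stands still between calls to the robot, and variables do not carry over. Pictures are saved under pics/ and viewed, and the job is handed in when it is done.

```bash
mkdir -p pics; ls
cat > h.py <<'E'
import numpy as np, cv2, pickle
def grab(names=("side","top","wrist")):
    from workcell import eyes
    out={}
    for n in names:
        out[n]=eyes.grab_frame(n)
    return out
E
python3 - <<'E'
from h import *
from workcell import observe
f=grab()
pickle.dump(f,open('f0.pkl','wb'))
for n in f:
    cv2.imwrite(f'pics/{n}0.png',f[n]['image']); print(n,{k:(v if k!='image' else 0) for k,v in f[n].items()})
print(observe())
E
```

```text
pics
side {'image': 0, 'fovy': 56.667243825125965, 'cx': 283.4102327149825, 'cy': 209.53420573136063, 'view': array([[-0.95861028, -0.28457604,  0.00910032,  0.50287146],
       [ 0.17073219, -0.54895513,  0.81822905, -0.11814631],
       [-0.22785272,  0.7859165 ,  0.57482032, -0.82747042],
       [ 0.        ,  0.        ,  0.        ,  1.        ]])}
top {'image': 0, 'fovy': 56.09641565832206, 'cx': 278.3019919903262, 'cy': 211.0994888618477, 'view': array([[-0.05065082, -0.99869855,  0.00597508,  0.07236912],
       [ 0.97278973, -0.04798069,  0.22666716, -0.52577375],
       [-0.22608548,  0.01729338,  0.97395395, -1.04033979],
       [ 0.        ,  0.        ,  0.        ,  1.        ]])}
wrist {'image': 0, 'fovy': 66.91803334306553, 'cx': 281.60586127972505, 'cy': 213.9657462258642, 'view': array([[ 3.16029283e-01,  9.48749436e-01, -2.36169297e-05,
        -6.24476170e-01],
       [-8.99883945e-01,  2.99744259e-01, -3.16800039e-01,
         4.18405725e-02],
       [-3.00556779e-01,  1.00139342e-01,  9.48492348e-01,
        -3.81095804e-01],
       [ 0.00000000e+00,  0.00000000e+00,  0.00000000e+00,
         1.00000000e+00]])}
{'clock': 0.15, 'qpos': array([-1.31917018,  0.52187854, -0.03629399,  1.59987922,  0.02120546,
        1.02109756, -0.11282377]), 'qd': array([ 0.00086774, -0.00204204,  0.00165633, -0.0008381 , -0.0012707 ,
        0.00059386,  0.00040335]), 'joint_efforts': array([ 2.71831537e-03, -9.27392292e+01,  1.98099017e+00, -3.70049822e+01,
        1.79759238e-02,  6.54596035e-03, -6.35182028e-05]), 'position': array([0.1976545 , 0.59265242, 0.23085665]), 'tool_rot': array([3.14151223e+00, 8.74066090e-04, 1.24890796e+00]), 'force': array([0.15111187, 0.2293242 , 0.09909317]), 'moment': array([-0.00589722,  0.02110397, -0.04855442]), 'grip_width': 0.08527557227156121}
```

View pics/side0.png

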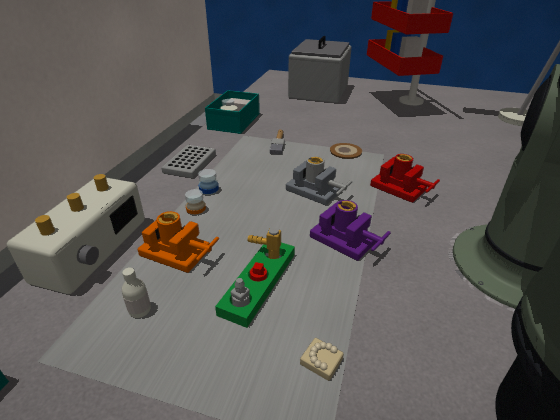

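View pics/top0.png

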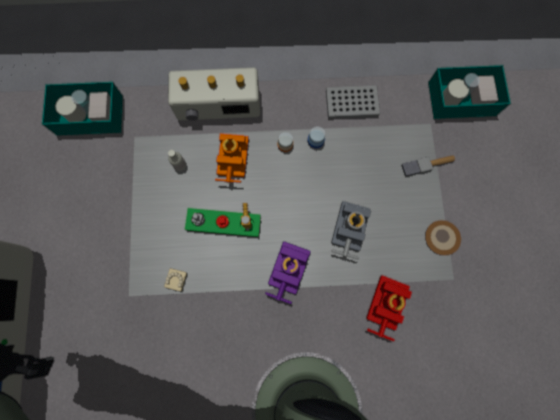

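View pics/wrist0.png

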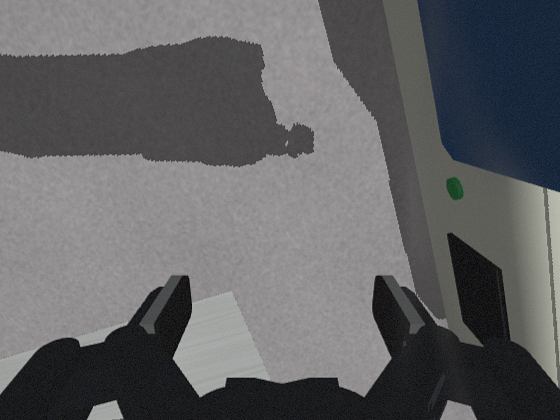

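The port candidates in the top view are the grey vice (355,221), orange (230,146), purple (290,265) and red (397,302). Only the grey one fits the description. The brass elbow is at the right end of the green holder, at (246,215). I'll confirm both in enlarged crops.

Run:
```python
from h import *
f=pickle.load(open('f0.pkl','rb'))
t=f['top']['image'];s=f['side']['image']
def c(im,x,y,w,h,k): return cv2.resize(im[y:y+h,x:x+w],None,fx=k,fy=k,interpolation=cv2.INTER_CUBIC)
a=c(t,180,190,90,70,4);b=c(t,315,190,90,70,4)
d=c(s,210,220,90,70,4);e=c(s,275,145,90,70,4)
cv2.imwrite('pics/crop1.png',np.vstack([np.hstack([a,b]),np.hstack([d,e])]))
```

```text
(no output)
```

View pics/crop1.png

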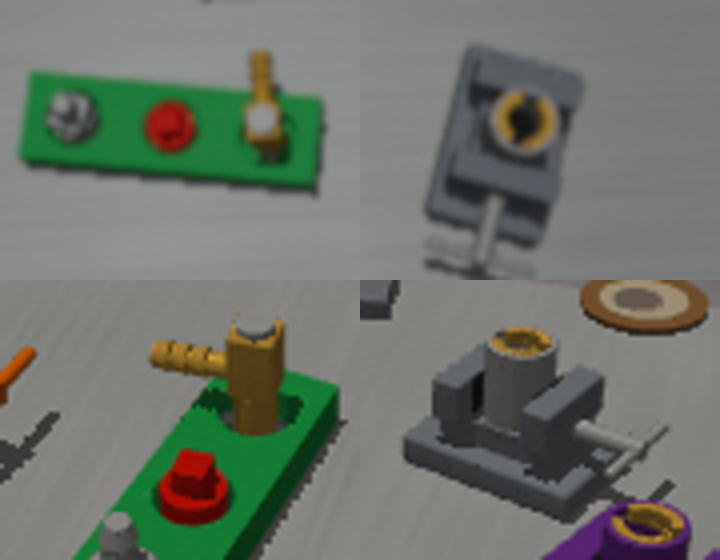

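The crops confirm the brass elbow with its barb up at the right end of the holder, and the grey vice holding the steel tube with the brass rim. Next I'll compute rough positions by ray casting.

```bash
cat >> h.py <<'E'
def foc(F): return F['image'].shape[0]/2/np.tan(np.radians(F['fovy'])/2)
def ray(F,u,v):
    f=foc(F); V=F['view']; R=V[:3,:3];t=V[:3,3]
    d=np.array([(u-F['cx'])/f,-(v-F['cy'])/f,-1.]); return -R.T@t, R.T@d
def onz(F,u,v,z):
    o,d=ray(F,u,v); return o+d*(z-o[2])/d[2]
def proj(F,p):
    c=F['view'][:3,:3]@np.asarray(p,float)+F['view'][:3,3]; f=foc(F)
    return F['cx']+f*c[0]/-c[2], F['cy']-f*c[1]/-c[2]
def tri(L):
    A=np.zeros((3,3));b=np.zeros(3)
    for F,u,v in L:
        o,d=ray(F,u,v); d/=np.linalg.norm(d); P=np.eye(3)-d@d if 0 else np.eye(3)-np.outer(d,d); A+=P;b+=P@o
    return np.linalg.solve(A,b)
E
python3 - <<'E'
from h import *
f=pickle.load(open('f0.pkl','rb'));t=f['top'];s=f['side']
print('elbow top',onz(t,245.8,220,.08),onz(s,210+256/4,220+(325-280)/4,.08))
print('barb tip',onz(t,180+260/4,190+53/4,.052),onz(s,210+152/4,220+(353-280)/4,.052))
print('port',onz(t,355.7,220,.095),onz(s,275+(523-360)/4,145+(343-280)/4,.095))
print('port tri',tri([(t,355.7,220),(s,275+(523-360)/4,145+(343-280)/4)]))
E
```

```text
elbow top [0.50362202 0.13607234 0.08      ] [0.50346388 0.1404238  0.08      ]
barb tip [0.55799821 0.13867295 0.052     ] [0.55893443 0.14504233 0.052     ]
port [ 0.48583196 -0.16011015  0.095     ] [ 0.48374675 -0.15191263  0.095     ]
port tri [ 0.48617084 -0.16121444  0.09008256]
```

```bash
cat >> h.py <<'E'
from scipy.spatial.transform import Rotation as Ro
def goto(p,yawdeg,o=None):
    "tool-down target -> dx dy dz (mm), rotvec (deg) from measured pose"
    if o is None:
        from workcell import observe; o=observe()
    R=Ro.from_euler('xyz',o['tool_rot']); T=Ro.from_euler('xyz',[np.pi,0,np.radians(yawdeg)])
    d=R.inv().apply(np.array(p)-o['position'])*1000; r=np.degrees((R.inv()*T).as_rotvec())
    print('d',d.round(2),'a',r.round(2),'yaw',np.degrees(o['tool_rot'])[2].round(2))
def st():
    from workcell import observe; o=observe()
    print('t',round(o['clock'],2),'p',o['position'].round(5),'rpy',np.degrees(o['tool_rot']).round(2),'F',o['force'].round(2),'M',o['moment'].round(3),'w',round(o['grip_width'],4),'q',o['qpos'].round(2))
E
python3 - <<'E'
from h import *
from workcell import observe
f=pickle.load(open('f0.pkl','rb'));w=f['wrist']; o=observe()
V=w['view'];c=-V[:3,:3].T@V[:3,3]; R=Ro.from_euler('xyz',o['tool_rot'])
print('cam in tool',R.inv().apply(c-o['position'])); print('look in tool',R.inv().apply(-V[2,:3]), 'right',R.inv().apply(V[0,:3]))
# target: elbow seen on optical axis
T=Ro.from_euler('xyz',[np.pi,0,np.radians(94)])
ct=R.inv().apply(c-o['position']);l=R.inv().apply(-V[2,:3])
for z in (.2,.25):
  off=T.apply(ct); L=T.apply(l); p=np.array([.504,.137,.075])-L*((.075-(z+off[2]))/L[2])-off
  print(z,p); goto(p,94)
E
```

```text
cam in tool [-0.00041218 -0.08126312 -0.14385638]
look in tool [9.16582223e-04 3.16723750e-01 9.48517383e-01] right [ 9.99999578e-01 -3.46957570e-04 -8.50476910e-04]
0.2 [0.49549817 0.13655824 0.2       ]
d [-338.42  426.83   31.19] a [-1.000e-02  5.000e-02 -2.244e+01] yaw 71.56
0.25 [0.47884648 0.1353454  0.25      ]
d [-344.88  411.42  -18.81] a [-1.000e-02  5.000e-02 -2.244e+01] yaw 71.56
```

```bash
python3 -m pendant '[{"dx":-345,"dy":411,"dz":-19,"az":-22.4},{"dx":-345,"dy":411,"dz":-19,"az":-22.4},{"dx":-345,"dy":411,"dz":-19,"az":-22.4},{"dx":-345,"dy":411,"dz":-19,"az":-22.4},{"dx":-345,"dy":411,"dz":-19,"az":-22.4},{"dx":-345,"dy":411,"dz":-19,"az":-22.4},{"dx":-345,"dy":411,"dz":-19,"az":-22.4},{"dx":-345,"dy":411,"dz":-19,"az":-22.4},{"dx":-345,"dy":411,"dz":-19,"az":-22.4},{"dx":-345,"dy":411,"dz":-19,"az":-22.4}]'
python3 -c "
from h import *
st(); goto([.479,.135,.25],94)"
```

```text
t 0.15 p [0.19765 0.59265 0.23086] rpy [1.800e+02 5.000e-02 7.156e+01] F [0.15 0.23 0.1 ] M [-0.006  0.021 -0.049] w 0.0853 q [-1.32  0.52 -0.04  1.6   0.02  1.02 -0.11]
d [-345.16  411.68  -18.81] a [-1.000e-02  5.000e-02 -2.244e+01] yaw 71.56schema error: expected keys dx, dy, dz, ax, ay, az, claw
```

```bash
python3 -m pendant '[{"dx":-345,"dy":411,"dz":-19,"ax":0,"ay":0,"az":-22.4,"claw":85},{"dx":-345,"dy":411,"dz":-19,"ax":0,"ay":0,"az":-22.4,"claw":85},{"dx":-345,"dy":411,"dz":-19,"ax":0,"ay":0,"az":-22.4,"claw":85},{"dx":-345,"dy":411,"dz":-19,"ax":0,"ay":0,"az":-22.4,"claw":85},{"dx":-345,"dy":411,"dz":-19,"ax":0,"ay":0,"az":-22.4,"claw":85},{"dx":-345,"dy":411,"dz":-19,"ax":0,"ay":0,"az":-22.4,"claw":85},{"dx":-345,"dy":411,"dz":-19,"ax":0,"ay":0,"az":-22.4,"claw":85},{"dx":-345,"dy":411,"dz":-19,"ax":0,"ay":0,"az":-22.4,"claw":85},{"dx":-345,"dy":411,"dz":-19,"ax":0,"ay":0,"az":-22.4,"claw":85},{"dx":-345,"dy":411,"dz":-19,"ax":0,"ay":0,"az":-22.4,"claw":85}]'
python3 -c "
from h import *
st(); goto([.479,.135,.25],94)"
```

```text
clock: 0.98
position: [0.4161, 0.2361, 0.2462]
tool_rot: [3.141, -0.0, 1.64]
force: [1.3, 1.3, -0.0]
grip_width: 0.0851
t 0.98 p [0.41615 0.23606 0.2462 ] rpy [ 1.7999e+02 -1.0000e-02  9.3960e+01] F [ 1.31  1.31 -0.01] M [ 0.046 -0.112  0.028] w 0.0851 q [-0.63  0.27 -0.01  1.96  0.    0.91  1.  ]
d [-105.16   55.72   -3.81] a [ 0.01 -0.01 -0.04] yaw 93.96
```

```bash
python3 -m pendant '[{"dx":-35,"dy":18.6,"dz":-1,"ax":0,"ay":0,"az":0,"claw":60},{"dx":-70,"dy":37.2,"dz":-2,"ax":0,"ay":0,"az":0,"claw":60},{"dx":-105,"dy":55.7,"dz":-3.8,"ax":0,"ay":0,"az":0,"claw":60},{"dx":-105,"dy":55.7,"dz":-3.8,"ax":0,"ay":0,"az":0,"claw":60},{"dx":-105,"dy":55.7,"dz":-3.8,"ax":0,"ay":0,"az":0,"claw":60},{"dx":-105,"dy":55.7,"dz":-3.8,"ax":0,"ay":0,"az":0,"claw":60}]'
python3 - <<'E'
from h import *
f=grab(("wrist",)); pickle.dump(f,open('f1.pkl','wb')); im=f['wrist']['image']; cv2.imwrite('pics/w1.png',im); st()
E
```

```text
clock: 1.48
position: [0.4781, 0.1375, 0.2497]
tool_rot: [-3.141, -0.0, 1.64]
force: [-0.0, -0.3, -0.3]
grip_width: 0.0599
t 1.53 p [0.47786 0.13801 0.24968] rpy [-1.7997e+02 -1.0000e-02  9.4030e+01] F [ 0.32 -0.59  0.06] M [ 0.026 -0.002 -0.002] w 0.0598 q [-0.44  0.3   0.05  1.91 -0.02  0.94  1.26]
```

View pics/w1.png

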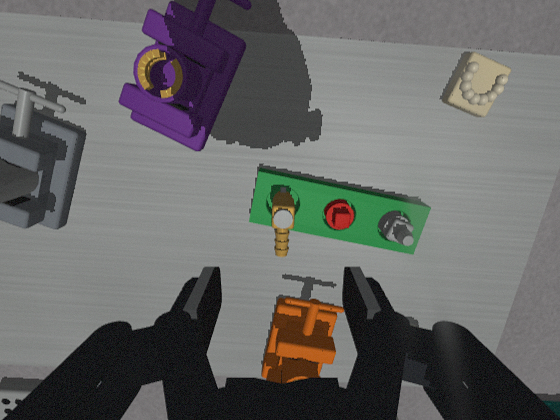

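Run:
```python
from h import *
f=pickle.load(open('f1.pkl','rb'));im=f['wrist']['image']
c=im[180:265,245:330]; cv2.imwrite('pics/w1c.png',cv2.resize(c,None,fx=7,fy=7,interpolation=cv2.INTER_CUBIC))
```

```text
(no output)
```

View pics/w1c.png

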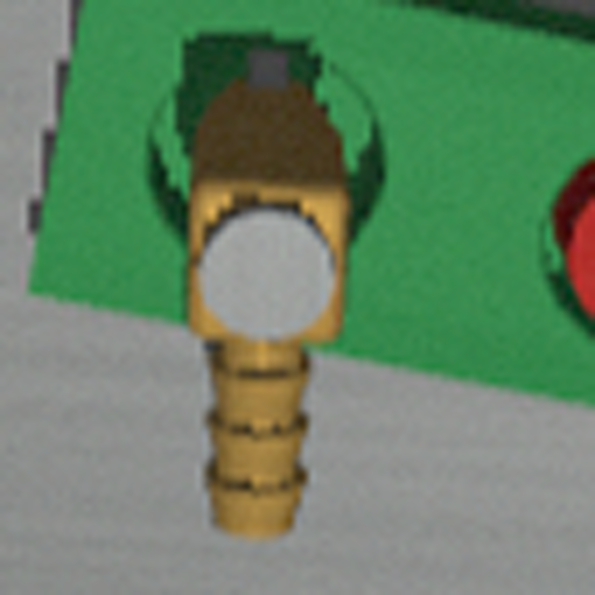

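Run:
```python
from h import *
f=pickle.load(open('f1.pkl','rb'));w=f['wrist']
p=lambda x,y,z:onz(w,245+(x+.5)/7-.5,180+(y+.5)/7-.5,z)
C=[p(193,183,.08),p(348,180,.08),p(342,342,.08),p(189,337,.08)]
c=np.mean(C,0);print('c',c,[np.round(q[:2],4) for q in C])
ang=lambda a,b:np.degrees(np.arctan2(*(b-a)[[1,0]]))
print('edges',ang(C[0],C[3]),ang(C[1],C[2]),ang(C[0],C[1])-90,ang(C[3],C[2])-90, np.linalg.norm(C[0]-C[1]),np.linalg.norm(C[0]-C[3]))
B=[p(259.5,370,.052),p(259,425,.052),p(256,482,.052),p(253,532,.052)]
print('barb',[b[:2].round(4) for b in B],ang(B[0],B[3]),ang(c,B[3]),np.linalg.norm((B[3]-c)[:2]))
# green holder long edges
im=w['image'];hsv=cv2.cvtColor(im,cv2.COLOR_BGR2HSV)
m=cv2.inRange(hsv,(50,100,60),(80,255,255));r=cv2.minAreaRect(np.argwhere(m)[:,::-1].astype(np.float32)); b=cv2.boxPoints(r)
print([onz(w,u,v,.026)[:2].round(4) for u,v in b])
f0=pickle.load(open('f0.pkl','rb'))
for z in (.074,.08,.086): print(z,proj(f0['side'],[c[0],c[1],z]),proj(f0['top'],[c[0],c[1],z]))
```

```text
c [0.50456096 0.14050067 0.08      ] [array([0.4931, 0.1286]), array([0.4911, 0.1514]), array([0.5166, 0.1526]), array([0.5174, 0.1295])]
edges 2.0070540915968325 2.663240013201038 5.107086371020017 1.9399134787989567 0.022840408385177403 0.024288722203934868
barb [array([0.5332, 0.1413]), array([0.543 , 0.1419]), array([0.5534, 0.1421]), array([0.5627, 0.1422])] 1.8351207277098716 1.6785750730049185 0.058127320944232834
[array([0.5313, 0.0997]), array([0.4644, 0.1098]), array([0.4919, 0.3191]), array([0.5629, 0.321 ])]
0.074 (np.float64(273.4868326289222), np.float64(233.50022326380721)) (np.float64(244.33534309150875), np.float64(220.1912760334057))
0.08 (np.float64(273.47034530976), np.float64(231.1728641266982)) (np.float64(244.16369547019025), np.float64(219.74165983723233))
0.086 (np.float64(273.4537126674322), np.float64(228.82499109075766)) (np.float64(243.99016985073183), np.float64(219.2871243862879))
```

```bash
python3 -m pendant '[{"dx":-35,"dy":-5,"dz":0,"ax":0,"ay":0,"az":0,"claw":45},{"dx":-76,"dy":-10,"dz":0,"ax":0,"ay":0,"az":0,"claw":45},{"dx":-117,"dy":-15,"dz":0,"ax":0,"ay":0,"az":0,"claw":45},{"dx":-158,"dy":-20,"dz":0,"ax":0,"ay":0,"az":0,"claw":45},{"dx":-199,"dy":-25,"dz":0,"ax":0,"ay":0,"az":0,"claw":45},{"dx":-240,"dy":-30,"dz":0,"ax":0,"ay":0,"az":0,"claw":45},{"dx":-275,"dy":-35,"dz":0,"ax":0,"ay":0,"az":0,"claw":45},{"dx":-294,"dy":-37,"dz":0,"ax":0,"ay":0,"az":0,"claw":45},{"dx":-294,"dy":-37,"dz":0,"ax":0,"ay":0,"az":0,"claw":45},{"dx":-294,"dy":-37,"dz":0,"ax":0,"ay":0,"az":0,"claw":45}]'
python3 -m pendant '[{"dx":0,"dy":0,"dz":0,"ax":0,"ay":0,"az":0,"claw":45},{"dx":0,"dy":0,"dz":0,"ax":0,"ay":0,"az":0,"claw":45}]'
python3 - <<'E'
from h import *
f=grab(("wrist",)); pickle.dump(f,open('f2.pkl','wb')); im=f['wrist']['image']; st()
F=f['wrist'];u,v=proj(F,[.485,-.158,.095]);print(u,v)
u=int(u);v=int(v)
c=im[max(v-50,0):v+50,max(u-60,0):u+60];print(max(u-60,0),max(v-50,0))
cv2.imwrite('pics/w2c.png',cv2.resize(c,None,fx=6,fy=6,interpolation=cv2.INTER_CUBIC))
E
```

```text
clock: 2.37
position: [0.4618, -0.1583, 0.2497]
tool_rot: [-3.141, -0.0, 1.64]
force: [0.4, 0.7, 1.1]
grip_width: 0.045
clock: 2.53
position: [0.4621, -0.1571, 0.2498]
tool_rot: [-3.142, -0.0, 1.642]
force: [1.2, 0.6, -0.7]
grip_width: 0.0452
t 2.58 p [ 0.46206 -0.15725  0.24984] rpy [-1.80e+02 -2.00e-02  9.41e+01] F [-0.43 -0.32 -0.28] M [-0.015  0.054  0.027] w 0.0449 q [ 0.05  0.28  0.19  1.94 -0.07  0.93  1.92]
279.0965120538371 218.07171900308006
219 168
```

View pics/w2c.png

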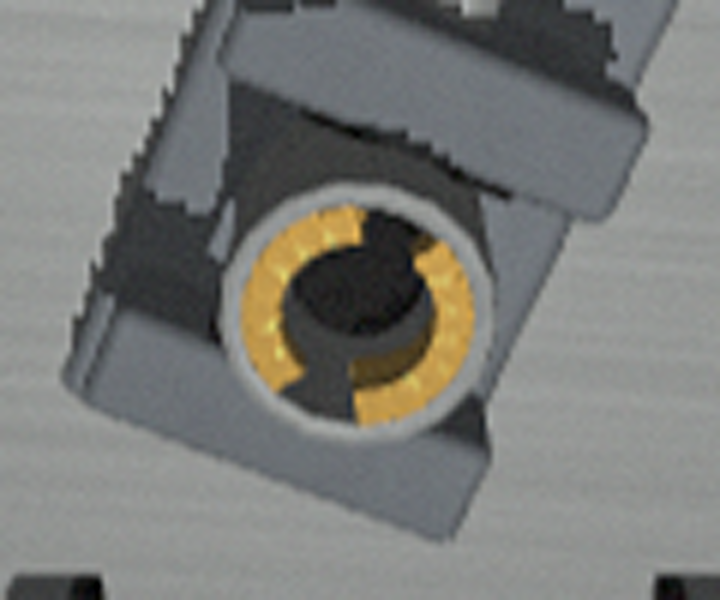

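Run:
```python
from h import *
f=pickle.load(open('f2.pkl','rb'));w=f['wrist'];im=w['image']
S=8
big=cv2.resize(im[190:250,245:315],None,fx=S,fy=S,interpolation=cv2.INTER_CUBIC)
hsv=cv2.cvtColor(big,cv2.COLOR_BGR2HSV); m=cv2.inRange(hsv,(12,120,140),(35,255,255))
cs=[c for c in cv2.findContours(m,cv2.RETR_EXTERNAL,cv2.CHAIN_APPROX_NONE)[0] if cv2.contourArea(c)>400]
pts=np.vstack(cs)[:,0]
hull=cv2.convexHull(pts)[:,0].astype(float)
W=lambda q:np.array([onz(w,245+(x+.5)/S-.5,190+(y+.5)/S-.5,.095)[:2] for x,y in q])
A=W(pts)
# outer points: iterative circle fit on hull contour samples
c0=np.array([.485,-.158])
for i in range(6):
    r=np.linalg.norm(A-c0,axis=1); P=A[r>np.percentile(r,60)]
    M=np.c_[2*P,np.ones(len(P))]; s=np.linalg.lstsq(M,(P**2).sum(1),rcond=None)[0]; c0=s[:2]
    R=np.sqrt(s[2]+c0@c0)
print('outer',c0,R)
ys,xs=np.nonzero(m); B=W(np.c_[xs,ys])-c0; r=np.hypot(*B.T); a=np.degrees(np.arctan2(B[:,1],B[:,0]))
s=(r>.0145)&(r<.018); h,_=np.histogram(a[s],bins=np.arange(-180,181,2))
g=np.arange(-179,180,2)[h<h.max()*.35]; print(g)
# steel tube outer
hull2=None
```

```text
outer [ 0.48757059 -0.15878482] 0.019042670890118973
[-179  -39  -37  -35  -33  -31  -29  -27  -25  -23  -21  -19  -17  -15
  -13  -11   -9   -7   -5   -3   -1    1  141  143  145  147  149  151
  153  155  157  159  161  163  165  167  169  171  173  175  177  179]
```

```bash
python3 -c "
from h import *
goto([.5042,.139,.15],92);goto([.5042,.139,.045],92)"
```

```text
d [292.45  63.2   99.93] a [-0.   -0.02  2.1 ] yaw 94.1
d [292.41  63.2  204.93] a [-0.   -0.02  2.1 ] yaw 94.1
```

```bash
python3 -m pendant '[{"dx":35,"dy":7,"dz":0,"ax":0,"ay":0,"az":0,"claw":45},{"dx":75,"dy":15,"dz":0,"ax":0,"ay":0,"az":1,"claw":45},{"dx":115,"dy":24,"dz":0,"ax":0,"ay":0,"az":2.1,"claw":45},{"dx":155,"dy":33,"dz":0,"ax":0,"ay":0,"az":2.1,"claw":45},{"dx":195,"dy":42,"dz":5,"ax":0,"ay":0,"az":2.1,"claw":45},{"dx":233,"dy":50,"dz":15,"ax":0,"ay":0,"az":2.1,"claw":45},{"dx":265,"dy":58,"dz":35,"ax":0,"ay":0,"az":2.1,"claw":45},{"dx":285,"dy":62,"dz":60,"ax":0,"ay":0,"az":2.1,"claw":45},{"dx":292.4,"dy":63.2,"dz":85,"ax":0,"ay":0,"az":2.1,"claw":45},{"dx":292.4,"dy":63.2,"dz":100,"ax":0,"ay":0,"az":2.1,"claw":45}]'
python3 -m pendant '[{"dx":0,"dy":0,"dz":0,"ax":0,"ay":0,"az":0,"claw":45},{"dx":0,"dy":0,"dz":0,"ax":0,"ay":0,"az":0,"claw":45}]'
python3 - <<'E'
from h import *
f=grab(("wrist","side")); pickle.dump(f,open('f3.pkl','wb')); im=f['wrist']['image']; st();goto([.5042,.139,.045],92)
cv2.imwrite('pics/w3.png',im)
E
```

```text
clock: 3.42
position: [0.5033, 0.1408, 0.1475]
tool_rot: [-3.14, -0.0, 1.608]
force: [-0.1, -0.1, -0.2]
grip_width: 0.0456
clock: 3.58
position: [0.5042, 0.1378, 0.1497]
tool_rot: [-3.14, 0.0, 1.604]
force: [-0.5, 0.8, 1.1]
grip_width: 0.0455
t 3.68 p [0.50509 0.13749 0.15101] rpy [ 1.7992e+02 -2.0000e-02  9.1860e+01] F [0.32 0.71 0.46] M [-0.046 -0.025  0.029] w 0.0455 q [-0.42  0.47  0.06  1.95 -0.04  0.72  1.26]
d [  1.5   -0.98 106.01] a [ 0.08 -0.02 -0.14] yaw 91.86
```

View pics/w3.png

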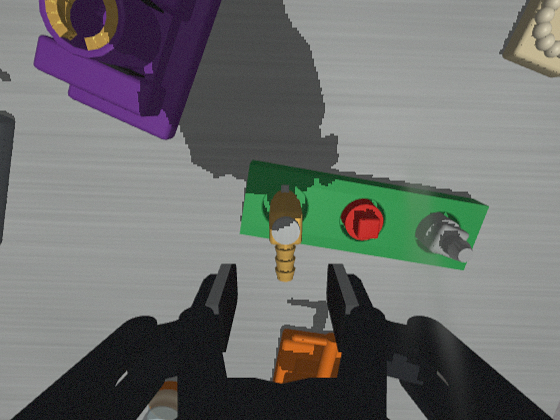

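Run:
```python
from h import *
f=pickle.load(open('f3.pkl','rb'));w=f['wrist'];im=w['image']
c=im[175:290,240:330]; cv2.imwrite('pics/w3c.png',cv2.resize(c,None,fx=5,fy=5,interpolation=cv2.INTER_CUBIC))
```

```text
(no output)
```

View pics/w3c.png

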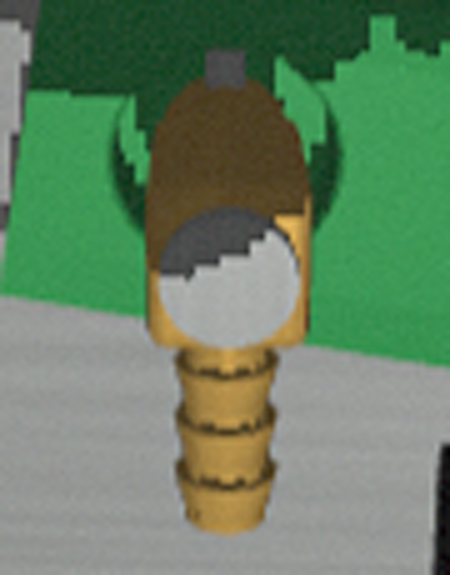

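Run:
```python
from h import *
f=pickle.load(open('f3.pkl','rb'));w=f['wrist']
p=lambda x,y,z:onz(w,240+(x+.5)/5-.5,175+(y+.5)/5-.5,z)
print(p(228.5,205,.08),p(228.5,345,.08),p(226,528,.052)); st()
V=w['view'];c=-V[:3,:3].T@V[:3,3];print(c)
goto(np.r_[(p(228.5,205,.08)+p(228.5,345,.08))[:2]/2,.045],92)
```

```text
[0.49527521 0.13985659 0.08      ] [0.51689338 0.14066651 0.08      ] [0.56348945 0.14230776 0.052     ]
t 3.68 p [0.50509 0.13749 0.15101] rpy [ 1.7992e+02 -2.0000e-02  9.1860e+01] F [0.32 0.71 0.46] M [-0.046 -0.025  0.029] w 0.0455 q [-0.42  0.47  0.06  1.95 -0.04  0.72  1.26]
[0.423002   0.13465433 0.29377647]
d [  2.7    0.94 106.01] a [ 0.08 -0.02 -0.14] yaw 91.86
```

```bash
python3 -m pendant '[{"dx":1.5,"dy":0,"dz":20,"ax":0,"ay":0,"az":0,"claw":45},{"dx":1.5,"dy":0,"dz":50,"ax":0,"ay":0,"az":0,"claw":45},{"dx":1.5,"dy":0,"dz":80,"ax":0,"ay":0,"az":0,"claw":45},{"dx":1.5,"dy":0,"dz":97,"ax":0,"ay":0,"az":0,"claw":45},{"dx":1.5,"dy":0,"dz":104,"ax":0,"ay":0,"az":0,"claw":45},{"dx":1.5,"dy":0,"dz":105,"ax":0,"ay":0,"az":0,"claw":45},{"dx":1.5,"dy":0,"dz":105,"ax":0,"ay":0,"az":0,"claw":45}]'
python3 -m pendant '[{"dx":0,"dy":0,"dz":0,"ax":0,"ay":0,"az":0,"claw":35},{"dx":0,"dy":0,"dz":0,"ax":0,"ay":0,"az":0,"claw":30},{"dx":0,"dy":0,"dz":0,"ax":0,"ay":0,"az":0,"claw":26},{"dx":0,"dy":0,"dz":0,"ax":0,"ay":0,"az":0,"claw":20},{"dx":0,"dy":0,"dz":0,"ax":0,"ay":0,"az":0,"claw":15},{"dx":0,"dy":0,"dz":0,"ax":0,"ay":0,"az":0,"claw":15},{"dx":0,"dy":0,"dz":0,"ax":0,"ay":0,"az":0,"claw":15}]' 60
python3 -c "
from h import *
st()"
```

```text
clock: 4.27
position: [0.5052, 0.1389, 0.0459]
tool_rot: [3.14, -0.0, 1.603]
force: [-1.1, 0.2, 1.5]
grip_width: 0.045
clock: 4.85
position: [0.5051, 0.139, 0.0457]
tool_rot: [3.14, -0.0, 1.603]
force: [-1.2, -0.4, 10.7]
grip_width: 0.0237
t 4.85 p [0.50515 0.13903 0.04575] rpy [ 1.7992e+02 -3.0000e-02  9.1860e+01] F [-1.23 -0.37 10.67] M [-0.108  0.309  0.013] w 0.0237 q [-0.41  0.65  0.04  2.   -0.05  0.49  1.27]
```

```bash
python3 -m pendant '[{"dx":0,"dy":0,"dz":-3,"ax":0,"ay":0,"az":0,"claw":15},{"dx":0,"dy":0,"dz":-10,"ax":0,"ay":0,"az":0,"claw":15},{"dx":0,"dy":0,"dz":-30,"ax":0,"ay":0,"az":0,"claw":15},{"dx":0,"dy":0,"dz":-60,"ax":0,"ay":0,"az":0,"claw":15},{"dx":0,"dy":0,"dz":-100,"ax":0,"ay":0,"az":0,"claw":15},{"dx":0,"dy":0,"dz":-135,"ax":0,"ay":0,"az":0,"claw":15},{"dx":0,"dy":0,"dz":-150,"ax":0,"ay":0,"az":0,"claw":15},{"dx":0,"dy":0,"dz":-154,"ax":0,"ay":0,"az":0,"claw":15},{"dx":0,"dy":0,"dz":-154,"ax":0,"ay":0,"az":0,"claw":15}]'
python3 - <<'E'
from h import *
st()
f=grab(("wrist","side")); pickle.dump(f,open('f4.pkl','wb')); im=f['wrist']['image']; st()
cv2.imwrite('pics/w4.png',im);cv2.imwrite('pics/s4.png',f['side']['image'])
goto([.4865,-.1590,.2],71)
E
```

```text
clock: 5.6
position: [0.5049, 0.139, 0.2001]
tool_rot: [3.14, -0.001, 1.603]
force: [-0.1, -0.3, -1.8]
grip_width: 0.0235
t 5.6 p [0.50489 0.13898 0.20012] rpy [ 1.7988e+02 -4.0000e-02  9.1860e+01] F [-0.13 -0.34 -1.77] M [-0.041  0.029 -0.021] w 0.0235 q [-0.43  0.4   0.07  1.9  -0.04  0.84  1.26]
t 5.7 p [0.50405 0.13871 0.19805] rpy [-1.7994e+02  2.0000e-02  9.1870e+01] F [-0.6  -0.79 -1.11] M [-0.004 -0.056  0.012] w 0.0231 q [-0.43  0.4   0.07  1.91 -0.04  0.84  1.26]
d [-296.98  -27.24   -1.81] a [-0.06  0.03 20.87] yaw 91.87
```

View pics/w4.png

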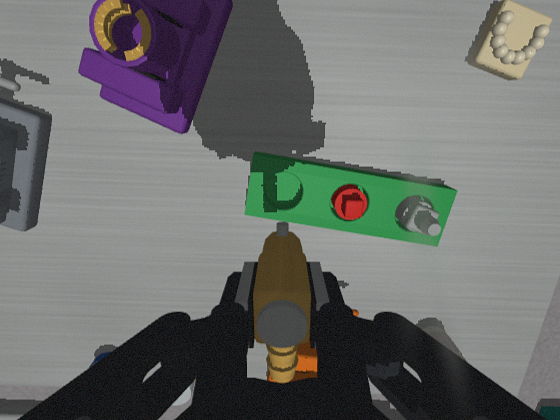

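View pics/s4.png

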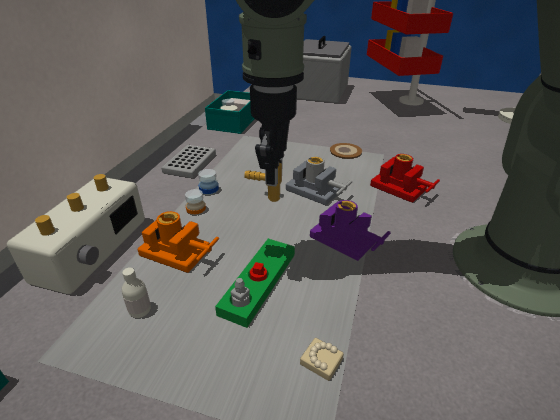

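Run:
```python
from h import *
f=pickle.load(open('f4.pkl','rb'));im=f['wrist']['image']
im=cv2.convertScaleAbs(im,alpha=1.8,beta=20)
a=cv2.resize(im[215:385,235:330],None,fx=4,fy=3.5,interpolation=cv2.INTER_CUBIC)
a=cv2.resize(im[215:355,230:335],None,fx=4,fy=4,interpolation=cv2.INTER_CUBIC)
cv2.imwrite('pics/w4c.png',a)
```

```text
(no output)
```

View pics/w4c.png

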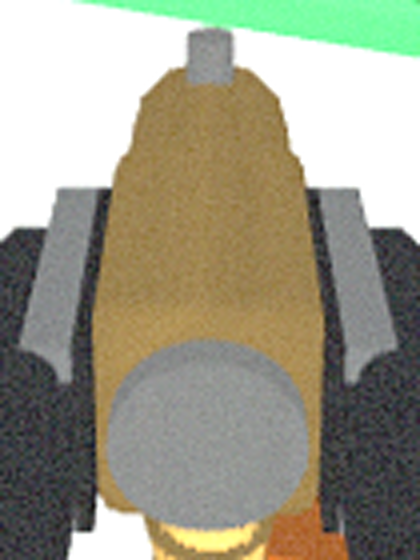

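Run:
```python
from h import *
obs={'f1':([.47786,.13801,.24968],[-179.97,-.01,94.03]),'f2':([.46206,-.15725,.24984],[-180,-.02,94.1]),'f3':([.50509,.13749,.15101],[179.92,-.02,91.86]),'f4':([.50405,.13871,.19805],[-179.94,.02,91.87])}
for k in obs:
    F=pickle.load(open(k+'.pkl','rb'))['wrist'];V=F['view'];c=-V[:3,:3].T@V[:3,3]
    R=Ro.from_euler('xyz',obs[k][1],degrees=True)
    print(k,R.inv().apply(c-np.array(obs[k][0])).round(5),R.inv().apply(-V[2,:3]).round(4),R.inv().apply(V[0,:3]).round(4))
F=pickle.load(open('f4.pkl','rb'))['wrist']
# tool frame pixel ray with constant camera-in-tool
V0=pickle.load(open('f0.pkl','rb'))['wrist']['view']; R0=Ro.from_euler('xyz',[3.14151223e+00,8.74066090e-04,1.24890796e+00]);p0=[0.1976545,0.59265242,0.23085665]
c0=R0.inv().apply(-V0[:3,:3].T@V0[:3,3]-p0); A=R0.inv().as_matrix()@V0[:3,:3].T
def tr(u,v,z):
    f=foc(F); d=A@np.array([(u-F['cx'])/f,-(v-F['cy'])/f,-1.]); return c0+d*(z-c0[2])/d[2]
print('lug tip tool',tr(282.6,222,.0397-.0065),'left/right',tr(230+189/4,222,.0332),tr(230+234/4,222,.0332))
# body top corners: z=foot+74 => tool z = 39.7-74
print('top edge body -x', tr(230+93/4,215+312/4,-.0343),tr(230+324/4,215+312/4,-.0343))
F2=pickle.load(open('f2.pkl','rb'))['wrist']
u,v=proj(F2,[.48757,-.15878,.095]);print('port px',u,v,'tool',tr(u,v,.2498-.095))
```

```text
f1 [-0.00095 -0.08121 -0.1439 ] [7.000e-04 3.171e-01 9.484e-01] [ 1.      0.001  -0.0011]
f2 [-0.00033 -0.08136 -0.14389] [0.0012 0.3171 0.9484] [ 1.0e+00 -4.0e-04 -1.2e-03]
f3 [-1.2000e-04 -8.1940e-02 -1.4288e-01] [7.000e-04 3.146e-01 9.492e-01] [ 1.0e+00 -1.3e-03 -3.0e-04]
f4 [-0.00038 -0.08098 -0.14573] [0.0021 0.32   0.9474] [ 1.0e+00 -1.0e-04 -2.2e-03]
lug tip tool [ 0.00034962 -0.01712337  0.0332    ] left/right [-0.00281985 -0.01712324  0.0332    ] [ 0.00384503 -0.0171235   0.0332    ]
top edge body -x [-0.01153418 -0.01165309 -0.0343    ] [ 0.01135809 -0.01164866 -0.0343    ]
port px 278.13819242781875 220.44451758011255 tool [-0.00358073  0.02527716  0.1548    ]
```

```bash
python3 -m pendant '[{"dx":-30,"dy":-3,"dz":-1,"ax":0,"ay":0,"az":2,"claw":15},{"dx":-70,"dy":-6,"dz":-1,"ax":0,"ay":0,"az":6,"claw":15},{"dx":-110,"dy":-10,"dz":-1,"ax":0,"ay":0,"az":10,"claw":15},{"dx":-150,"dy":-14,"dz":-1,"ax":0,"ay":0,"az":14,"claw":15},{"dx":-190,"dy":-18,"dz":-1,"ax":0,"ay":0,"az":18,"claw":15},{"dx":-230,"dy":-22,"dz":-1,"ax":0,"ay":0,"az":20.9,"claw":15},{"dx":-265,"dy":-25,"dz":-1,"ax":0,"ay":0,"az":20.9,"claw":15},{"dx":-288,"dy":-27,"dz":-1,"ax":0,"ay":0,"az":20.9,"claw":15},{"dx":-297,"dy":-27.2,"dz":-1,"ax":0,"ay":0,"az":20.9,"claw":15},{"dx":-297,"dy":-27.2,"dz":-1,"ax":0,"ay":0,"az":20.9,"claw":15}]'
python3 -m pendant '[{"dx":0,"dy":0,"dz":0,"ax":0,"ay":0,"az":0,"claw":15},{"dx":0,"dy":0,"dz":20,"ax":0,"ay":0,"az":0,"claw":15},{"dx":0,"dy":0,"dz":40,"ax":0,"ay":0,"az":0,"claw":15},{"dx":0,"dy":0,"dz":44,"ax":0,"ay":0,"az":0,"claw":15},{"dx":0,"dy":0,"dz":44,"ax":0,"ay":0,"az":0,"claw":15},{"dx":0,"dy":0,"dz":44,"ax":0,"ay":0,"az":0,"claw":15}]'
python3 - <<'E'
from h import *
st()
f=grab(("wrist","side","top")); pickle.dump(f,open('f5.pkl','wb')); im=f['wrist']['image']; st()
im=cv2.convertScaleAbs(im,alpha=1.8,beta=20)
cv2.imwrite('pics/w5.png',cv2.resize(im[180:330,200:360],None,fx=5,fy=4,interpolation=cv2.INTER_CUBIC))
s=f['side']['image'];cv2.imwrite('pics/s5.png',cv2.resize(s[100:220,240:390],None,fx=5,fy=5,interpolation=cv2.INTER_CUBIC))
goto([.4865,-.1586,.155],71)
E
```

```text
clock: 6.53
position: [0.4861, -0.161, 0.1986]
tool_rot: [-3.14, 0.001, 1.235]
force: [0.3, 0.1, -1.7]
grip_width: 0.0233
clock: 7.03
position: [0.4873, -0.1581, 0.1562]
tool_rot: [-3.141, -0.0, 1.24]
force: [-0.5, 0.1, -1.4]
grip_width: 0.0231
t 7.03 p [ 0.48725 -0.15813  0.15616] rpy [-179.97   -0.     71.02] F [-0.49  0.07 -1.42] M [-0.015 -0.022  0.034] w 0.0231 q [ 0.04  0.46  0.21  1.97 -0.14  0.72  1.57]
t 7.18 p [ 0.48753 -0.15871  0.15671] rpy [ 1.7993e+02 -1.0000e-02  7.0980e+01] F [ 0.02 -0.59 -0.9 ] M [ 0.002  0.011 -0.007] w 0.0235 q [ 0.04  0.46  0.21  1.97 -0.14  0.72  1.57]
d [-0.23 -1.01  1.71] a [ 0.07 -0.01 -0.02] yaw 70.98
```

View pics/w5.png

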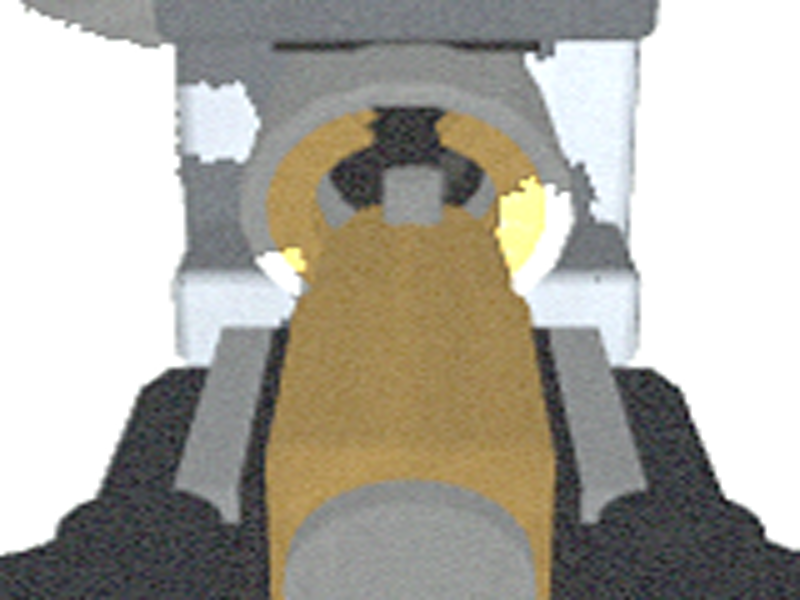

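View pics/s5.png

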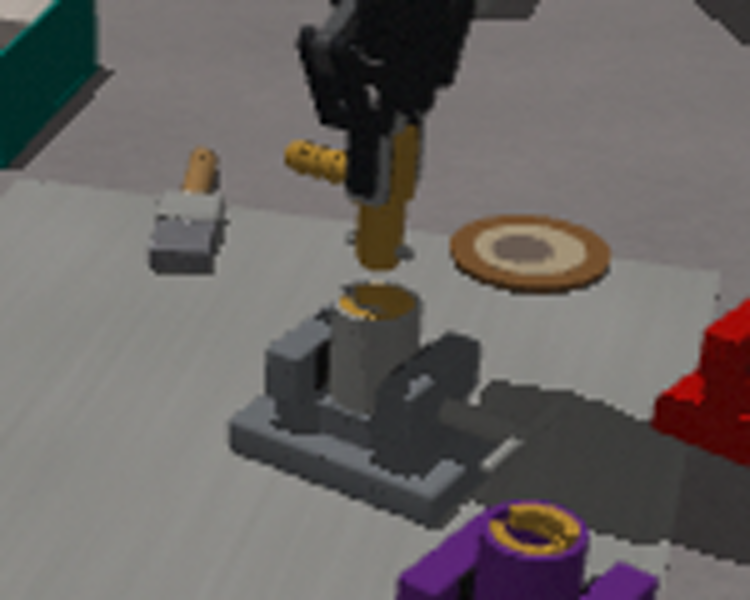

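```bash
python3 - <<'E'
from h import *
f=pickle.load(open('f5.pkl','rb'));w=f['wrist'];s=f['side']
V=w['view'];print('cam',-V[:3,:3].T@V[:3,3])
# lug tip lower edge: foot z .116 +6.5
zf=.1553-.0397
u=200+(414+.5)/5-.5; v=180+(168+.5)/4-.5
L=onz(w,u,v,zf+.0065)[:2]; d=np.array([np.cos(np.radians(-19)),np.sin(np.radians(-19))])
print('lug',L,'axis',L+.018*d)
# ring outermost far edge of steel tube r=23.5 at z=.095, row 82/4
for x,y in((409.5,84),):
    P=onz(w,200+(x+.5)/5-.5,180+(y+.5)/4-.5,.095)[:2];print('port from far edge',P+.0235*d)
for x in (242,577):
    print('side edge',onz(w,200+(x+.5)/5-.5,180+(205+.5)/4-.5,.095)[:2])
P=[.48757,-.15878]
for z in (.07,.095,.115): print(z,[5*(a-b) for a,b in zip(proj(s,[*P,z]),(240,100))])
E
python3 -m pendant '[{"dx":0,"dy":0,"dz":0,"ax":0,"ay":0,"az":0,"claw":15}]';python3 -m pendant '[{"dx":0,"dy":0,"dz":0,"ax":0,"ay":0,"az":0,"claw":15}]';python3 -m pendant '[{"dx":0,"dy":0,"dz":0,"ax":0,"ay":0,"az":0,"claw":15}]'
```

```text
cam [ 0.41036895 -0.13209886  0.30010425]
lug [ 0.4712547  -0.15233426] axis [ 0.48827404 -0.15819449]
port from far edge [ 0.48838253 -0.15878197]
side edge [ 0.47921365 -0.1801517 ]
side edge [ 0.49431257 -0.13626746]
0.07 [np.float64(371.7990476981677), np.float64(339.18674849522927)]
0.095 [np.float64(374.4427673499169), np.float64(296.7280905883307)]
0.115 [np.float64(376.61260193615277), np.float64(261.88012009698764)]
clock: 7.27
position: [0.4874, -0.1588, 0.1566]
tool_rot: [3.14, -0.0, 1.239]
force: [0.2, 0.8, -1.2]
grip_width: 0.0234
clock: 7.35
position: [0.4873, -0.1588, 0.1564]
tool_rot: [3.141, -0.0, 1.239]
force: [0.3, -0.8, -1.6]
grip_width: 0.0232
clock: 7.43
position: [0.4872, -0.1589, 0.1562]
tool_rot: [3.141, -0.0, 1.238]
force: [-0.6, -0.6, -2.3]
grip_width: 0.0231
```

```bash
python3 -m pendant '[{"dx":-0.5,"dy":0.4,"dz":6,"ax":0,"ay":0,"az":0,"claw":15},{"dx":-0.5,"dy":0.4,"dz":14,"ax":0,"ay":0,"az":0,"claw":15},{"dx":-0.5,"dy":0.4,"dz":20,"ax":0,"ay":0,"az":0,"claw":15},{"dx":-0.5,"dy":0.4,"dz":23,"ax":0,"ay":0,"az":0,"claw":15},{"dx":-0.5,"dy":0.4,"dz":26,"ax":0,"ay":0,"az":0,"claw":15},{"dx":-0.5,"dy":0.4,"dz":26,"ax":0,"ay":0,"az":0,"claw":15}]'; python3 -c "
from h import *
st()"
```

```text
clock: 7.93
position: [0.4869, -0.1594, 0.1291]
tool_rot: [-3.141, 0.0, 1.238]
force: [0.2, 1.1, -1.4]
grip_width: 0.0233
t 7.93 p [ 0.48694 -0.15944  0.12909] rpy [-1.7994e+02  1.0000e-02  7.0960e+01] F [ 0.15  1.1  -1.38] M [-0.03   0.064 -0.037] w 0.0233 q [ 0.05  0.5   0.2   1.99 -0.15  0.66  1.58]
```

```bash
python3 -m pendant '[{"dx":0,"dy":0,"dz":1.5,"ax":0,"ay":0,"az":0,"claw":15},{"dx":0,"dy":0,"dz":3,"ax":0,"ay":0,"az":0,"claw":15},{"dx":0,"dy":0,"dz":4.5,"ax":0,"ay":0,"az":0,"claw":15},{"dx":0,"dy":0,"dz":4.5,"ax":0,"ay":0,"az":0,"claw":15}]'
python3 - <<'E'
from h import *
st()
f=grab(("wrist","side")); im=f['wrist']['image']; st()
im=cv2.convertScaleAbs(im,alpha=1.8,beta=20)
cv2.imwrite('pics/w6.png',cv2.resize(im[180:330,200:360],None,fx=5,fy=4,interpolation=cv2.INTER_CUBIC))
s=f['side']['image'];cv2.imwrite('pics/s6.png',cv2.resize(s[100:220,240:390],None,fx=5,fy=5,interpolation=cv2.INTER_CUBIC))
E
```

```text
clock: 8.27
position: [0.4872, -0.1595, 0.1252]
tool_rot: [-3.141, 0.0, 1.238]
force: [-0.5, 0.3, -1.1]
grip_width: 0.0233
t 8.27 p [ 0.4872  -0.15946  0.12519] rpy [-179.99    0.     70.96] F [-0.49  0.34 -1.05] M [-0.019  0.049 -0.02 ] w 0.0233 q [ 0.06  0.51  0.19  2.   -0.15  0.65  1.59]
t 8.37 p [ 0.4873  -0.15947  0.12541] rpy [179.99   0.    70.96] F [ 1.12  0.23 -0.95] M [-0.031  0.03  -0.008] w 0.0235 q [ 0.06  0.51  0.19  2.   -0.15  0.65  1.59]
```

View pics/w6.png

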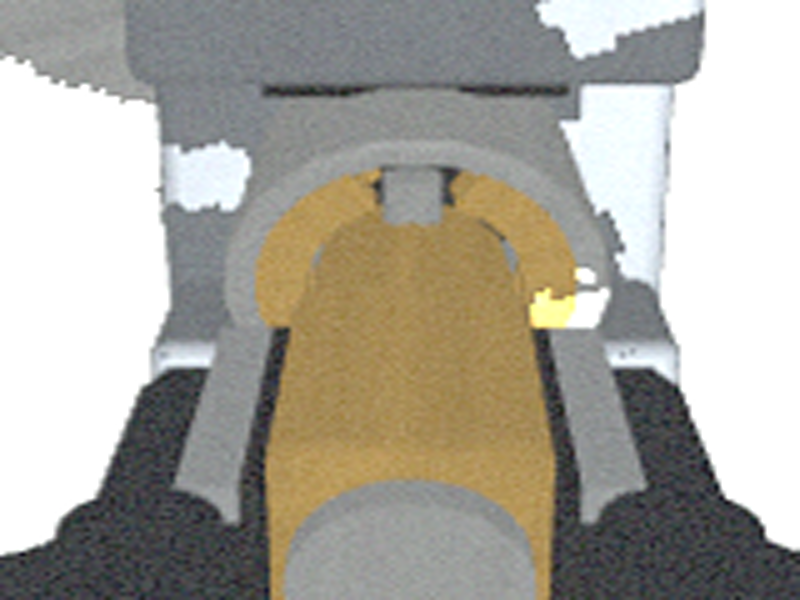

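View pics/s6.png

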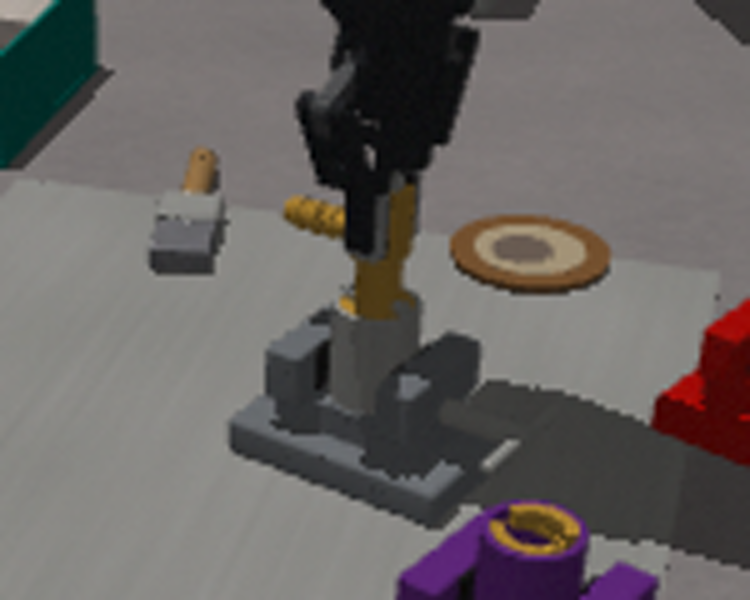

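```bash
python3 -m pendant '[{"dx":0.3,"dy":0,"dz":2.5,"ax":0,"ay":0,"az":0,"claw":15},{"dx":0.3,"dy":0,"dz":5,"ax":0,"ay":0,"az":0,"claw":15},{"dx":0.3,"dy":0,"dz":7.5,"ax":0,"ay":0,"az":0,"claw":15},{"dx":0.3,"dy":0,"dz":9.5,"ax":0,"ay":0,"az":0,"claw":15},{"dx":0.3,"dy":0,"dz":9.5,"ax":0,"ay":0,"az":0,"claw":15},{"dx":0.3,"dy":0,"dz":9.5,"ax":0,"ay":0,"az":0,"claw":15}]'; python3 -c "
from h import *
st()"
```

```text
clock: 8.87
position: [0.4873, -0.1592, 0.1157]
tool_rot: [-3.141, 0.0, 1.239]
force: [-0.1, -0.1, -1.7]
grip_width: 0.0235
t 8.87 p [ 0.48726 -0.15919  0.11568] rpy [-1.7998e+02  1.0000e-02  7.0960e+01] F [-0.12 -0.1  -1.7 ] M [ 0.04   0.009 -0.033] w 0.0235 q [ 0.06  0.52  0.19  2.   -0.16  0.63  1.59]
```

```bash
python3 -m pendant '[{"dx":0,"dy":0,"dz":0.5,"ax":0,"ay":0,"az":0,"claw":15},{"dx":0,"dy":0,"dz":1,"ax":0,"ay":0,"az":0,"claw":15},{"dx":0,"dy":0,"dz":1.5,"ax":0,"ay":0,"az":0,"claw":15},{"dx":0,"dy":0,"dz":1.5,"ax":0,"ay":0,"az":0,"claw":15}]'; python3 -m pendant '[{"dx":0,"dy":0,"dz":0.5,"ax":0,"ay":0,"az":0,"claw":15},{"dx":0,"dy":0,"dz":0.5,"ax":0,"ay":0,"az":0,"claw":15}]'
```

```text
clock: 9.2
position: [0.4874, -0.1592, 0.1143]
tool_rot: [3.142, -0.0, 1.239]
force: [0.3, 0.0, -1.2]
grip_width: 0.0232
clock: 9.37
position: [0.4873, -0.1592, 0.1138]
tool_rot: [-3.142, 0.0, 1.239]
force: [0.4, 0.8, -1.3]
grip_width: 0.0233
```

```bash
python3 -m pendant '[{"dx":0,"dy":0,"dz":0.5,"ax":0,"ay":0,"az":0,"claw":15},{"dx":0,"dy":0,"dz":0.5,"ax":0,"ay":0,"az":0,"claw":15}]'
```

```text
clock: 9.53
position: [0.4873, -0.1592, 0.1133]
tool_rot: [-3.142, 0.0, 1.238]
force: [0.1, 0.2, -0.2]
grip_width: 0.0234
```

```bash
python3 -m pendant '[{"dx":0,"dy":0,"dz":0.5,"ax":0,"ay":0,"az":0,"claw":15},{"dx":0,"dy":0,"dz":0.5,"ax":0,"ay":0,"az":0,"claw":15}]'
```

```text
clock: 9.7
position: [0.4873, -0.1592, 0.1128]
tool_rot: [-3.141, 0.0, 1.239]
force: [0.1, -0.6, -2.3]
grip_width: 0.0231
```

```bash
python3 -m pendant '[{"dx":0,"dy":0,"dz":0.3,"ax":0,"ay":0,"az":0,"claw":15},{"dx":0,"dy":0,"dz":0.5,"ax":0,"ay":0,"az":0,"claw":15}]'
```

```text
clock: 9.87
position: [0.4874, -0.1592, 0.1123]
tool_rot: [3.142, -0.0, 1.238]
force: [0.6, -0.1, -0.9]
grip_width: 0.0233
```

```bash
python3 -m pendant '[{"dx":0,"dy":0,"dz":0.3,"ax":0,"ay":0,"az":0,"claw":15},{"dx":0,"dy":0,"dz":0.5,"ax":0,"ay":0,"az":0,"claw":15}]'
```

```text
clock: 10.03
position: [0.4874, -0.1592, 0.1118]
tool_rot: [3.142, 0.0, 1.238]
force: [0.6, -0.4, -1.9]
grip_width: 0.0231
```

```bash
python3 -m pendant '[{"dx":0,"dy":0,"dz":0.3,"ax":0,"ay":0,"az":0,"claw":15},{"dx":0,"dy":0,"dz":0.5,"ax":0,"ay":0,"az":0,"claw":15}]'
```

```text
clock: 10.2
position: [0.4874, -0.1592, 0.1113]
tool_rot: [-3.142, -0.0, 1.239]
force: [0.3, 0.9, -1.1]
grip_width: 0.0233
```

```bash
python3 -m pendant '[{"dx":0,"dy":0,"dz":0.3,"ax":0,"ay":0,"az":0,"claw":15},{"dx":0,"dy":0,"dz":0.5,"ax":0,"ay":0,"az":0,"claw":15}]'
```

```text
clock: 10.37
position: [0.4874, -0.1592, 0.111]
tool_rot: [3.141, -0.0, 1.239]
force: [-1.9, 0.3, 4.1]
grip_width: 0.0234
```

```bash
python3 -m pendant '[{"dx":0,"dy":0,"dz":0.3,"ax":0,"ay":0,"az":0,"claw":15},{"dx":0,"dy":0,"dz":0.5,"ax":0,"ay":0,"az":0,"claw":15}]'
```

```text
clock: 10.53
position: [0.4874, -0.1592, 0.1105]
tool_rot: [3.141, -0.0, 1.238]
force: [-1.4, 1.0, 5.7]
grip_width: 0.0234
```

```bash
python3 -m pendant '[{"dx":0,"dy":0,"dz":-0.4,"ax":0,"ay":0,"az":0,"claw":15},{"dx":0,"dy":0,"dz":-0.4,"ax":0,"ay":0,"az":0,"claw":15}]'; python3 -c "
from h import *
st()"
```

```text
clock: 10.7
position: [0.4874, -0.1592, 0.111]
tool_rot: [3.141, -0.0, 1.238]
force: [-1.5, 0.3, 5.0]
grip_width: 0.0229
t 10.7 p [ 0.48743 -0.1592   0.11096] rpy [179.99  -0.    70.96] F [-1.5   0.28  4.99] M [ 0.135  0.419 -0.043] w 0.0229 q [ 0.06  0.53  0.19  2.   -0.16  0.62  1.59]
```

```bash
python3 -m pendant '[{"dx":0.1,"dy":0,"dz":0,"ax":0,"ay":0,"az":4,"claw":15},{"dx":0.15,"dy":0,"dz":0,"ax":0,"ay":0,"az":8,"claw":15},{"dx":0.2,"dy":0,"dz":0,"ax":0,"ay":0,"az":12,"claw":15},{"dx":0.2,"dy":0,"dz":0,"ax":0,"ay":0,"az":12,"claw":15}]'; python3 -c "
from h import *
st()"
```

```text
clock: 11.03
position: [0.4878, -0.1591, 0.111]
tool_rot: [3.141, -0.0, 1.026]
force: [0.6, -0.7, 5.0]
grip_width: 0.0238
t 11.03 p [ 0.48779 -0.1591   0.11097] rpy [179.95  -0.    58.76] F [ 0.57 -0.75  5.03] M [-0.193 -0.013 -0.032] w 0.0238 q [ 0.02  0.54  0.25  2.01 -0.21  0.62  1.43]
```

```bash
python3 -m pendant '[{"dx":0.05,"dy":0,"dz":0,"ax":0,"ay":0,"az":4,"claw":15},{"dx":0.1,"dy":0,"dz":0,"ax":0,"ay":0,"az":8,"claw":15},{"dx":0.13,"dy":0.05,"dz":0,"ax":0,"ay":0,"az":13,"claw":15},{"dx":0.13,"dy":0.05,"dz":0,"ax":0,"ay":0,"az":13,"claw":15}]'; python3 -c "
from h import *
st()"
```

```text
clock: 11.37
position: [0.4878, -0.159, 0.1109]
tool_rot: [3.141, -0.0, 0.8]
force: [0.7, -0.4, 5.1]
grip_width: 0.0232
t 11.37 p [ 0.48784 -0.15898  0.11089] rpy [ 1.7996e+02 -1.0000e-02  4.5850e+01] F [ 0.69 -0.44  5.06] M [-0.219 -0.136 -0.026] w 0.0232 q [-0.03  0.54  0.31  2.01 -0.27  0.63  1.26]
```

```bash
python3 -m pendant '[{"dx":0.05,"dy":0,"dz":0,"ax":0,"ay":0,"az":3,"claw":15},{"dx":0.1,"dy":0,"dz":0,"ax":0,"ay":0,"az":6,"claw":15},{"dx":0.1,"dy":0,"dz":0,"ax":0,"ay":0,"az":6,"claw":15}]'; python3 -c "
from h import *
st()"
```

```text
clock: 11.62
position: [0.4878, -0.1589, 0.1109]
tool_rot: [3.141, -0.0, 0.699]
force: [0.4, -0.2, 5.1]
grip_width: 0.0234
t 11.62 p [ 0.48784 -0.15893  0.11086] rpy [ 1.7997e+02 -1.0000e-02  4.0060e+01] F [ 0.41 -0.2   5.11] M [-0.102 -0.101  0.013] w 0.0234 q [-0.05  0.55  0.34  2.01 -0.3   0.63  1.18]
```

```bash
python3 -m pendant '[{"dx":0.05,"dy":0,"dz":0,"ax":0,"ay":0,"az":3,"claw":15},{"dx":0.06,"dy":0,"dz":0,"ax":0,"ay":0,"az":5,"claw":15},{"dx":0.06,"dy":0,"dz":0,"ax":0,"ay":0,"az":5,"claw":15}]'; python3 -c "
from h import *
st()"
```

```text
clock: 11.87
position: [0.4878, -0.1589, 0.1108]
tool_rot: [3.141, -0.0, 0.613]
force: [0.2, 0.2, 5.6]
grip_width: 0.0234
t 11.87 p [ 0.48784 -0.15886  0.11082] rpy [ 1.7998e+02 -1.0000e-02  3.5130e+01] F [0.18 0.25 5.58] M [-0.175 -0.157 -0.029] w 0.0234 q [-0.07  0.55  0.36  2.01 -0.32  0.63  1.12]
```

```bash
python3 -m pendant '[{"dx":0.03,"dy":0,"dz":0,"ax":0,"ay":0,"az":2,"claw":15},{"dx":0.05,"dy":0,"dz":0,"ax":0,"ay":0,"az":4,"claw":15},{"dx":0.05,"dy":0,"dz":0,"ax":0,"ay":0,"az":4,"claw":15}]'; python3 -c "
from h import *
st()"
```

```text
clock: 12.12
position: [0.4878, -0.1589, 0.1108]
tool_rot: [3.141, -0.0, 0.543]
force: [-0.4, -0.7, 5.6]
grip_width: 0.0232
t 12.12 p [ 0.48783 -0.15886  0.11083] rpy [ 1.7998e+02 -1.0000e-02  3.1130e+01] F [-0.4  -0.71  5.55] M [-0.116 -0.106  0.006] w 0.0232 q [-0.08  0.56  0.38  2.01 -0.34  0.63  1.06]
```

```bash
python3 -m pendant '[{"dx":0.03,"dy":0,"dz":0,"ax":0,"ay":0,"az":2,"claw":15},{"dx":0.05,"dy":0,"dz":0,"ax":0,"ay":0,"az":4,"claw":15},{"dx":0.05,"dy":0,"dz":0,"ax":0,"ay":0,"az":4,"claw":15}]'; python3 -c "
from h import *
st()"
```

```text
clock: 12.37
position: [0.4879, -0.1589, 0.1108]
tool_rot: [3.141, -0.0, 0.474]
force: [0.3, -0.2, 4.7]
grip_width: 0.023
t 12.37 p [ 0.48789 -0.15886  0.11084] rpy [ 1.7998e+02 -1.0000e-02  2.7130e+01] F [ 0.26 -0.2   4.75] M [-0.125 -0.125  0.015] w 0.023 q [-0.09  0.56  0.4   2.01 -0.35  0.64  1.01]
```

```bash
python3 -m pendant '[{"dx":0.03,"dy":0,"dz":0,"ax":0,"ay":0,"az":2,"claw":15},{"dx":0.05,"dy":0,"dz":0,"ax":0,"ay":0,"az":4,"claw":15},{"dx":0.05,"dy":0,"dz":0,"ax":0,"ay":0,"az":4,"claw":15}]'; python3 -c "
from h import *
st()"
```

```text
clock: 12.62
position: [0.4879, -0.1588, 0.1108]
tool_rot: [3.141, -0.0, 0.404]
force: [0.2, -0.8, 5.5]
grip_width: 0.0233
t 12.62 p [ 0.48789 -0.15883  0.11082] rpy [179.99  -0.    23.13] F [ 0.18 -0.8   5.51] M [-0.124 -0.072 -0.012] w 0.0233 q [-0.11  0.56  0.42  2.01 -0.37  0.64  0.96]
```

```bash
python3 -m pendant '[{"dx":0.03,"dy":0,"dz":0,"ax":0,"ay":0,"az":2,"claw":15},{"dx":0.05,"dy":0,"dz":0,"ax":0,"ay":0,"az":4,"claw":15},{"dx":0.05,"dy":0,"dz":0,"ax":0,"ay":0,"az":4,"claw":15}]'; python3 -c "
from h import *
st()"
```

```text
clock: 12.87
position: [0.4879, -0.1588, 0.1108]
tool_rot: [3.141, -0.0, 0.334]
force: [0.8, -0.6, 6.2]
grip_width: 0.0233
t 12.87 p [ 0.48795 -0.15883  0.11083] rpy [ 1.7998e+02 -1.0000e-02  1.9140e+01] F [ 0.77 -0.55  6.23] M [-0.164 -0.062  0.032] w 0.0233 q [-0.12  0.57  0.44  2.01 -0.39  0.64  0.91]
```

```bash
python3 -m pendant '[{"dx":0.02,"dy":0,"dz":0,"ax":0,"ay":0,"az":1.5,"claw":15},{"dx":0.03,"dy":0,"dz":0,"ax":0,"ay":0,"az":3,"claw":15},{"dx":0.03,"dy":0,"dz":0,"ax":0,"ay":0,"az":3,"claw":15}]'; python3 -c "
from h import *
st()"
```

```text
clock: 13.12
position: [0.4879, -0.1588, 0.1108]
tool_rot: [3.141, 0.0, 0.28]
force: [-0.4, -0.3, 5.4]
grip_width: 0.0231
t 13.12 p [ 0.48788 -0.15881  0.11077] rpy [179.99   0.    16.06] F [-0.38 -0.35  5.41] M [-0.156  0.004  0.033] w 0.0231 q [-0.13  0.57  0.45  2.01 -0.4   0.64  0.87]
```

```bash
python3 -m pendant '[{"dx":0.02,"dy":0,"dz":0,"ax":0,"ay":0,"az":1.5,"claw":15},{"dx":0.03,"dy":0,"dz":0,"ax":0,"ay":0,"az":3,"claw":15},{"dx":0.03,"dy":0,"dz":0,"ax":0,"ay":0,"az":3,"claw":15}]'; python3 -c "
from h import *
st()"
```

```text
clock: 13.37
position: [0.4878, -0.1587, 0.1107]
tool_rot: [3.142, 0.0, 0.225]
force: [0.3, -0.8, 4.1]
grip_width: 0.0233
t 13.37 p [ 0.48777 -0.15874  0.11069] rpy [1.800e+02 1.000e-02 1.287e+01] F [ 0.28 -0.78  4.14] M [-0.314  0.168  0.043] w 0.0233 q [-0.14  0.57  0.47  2.01 -0.42  0.65  0.82]
```

```bash
python3 -m pendant '[{"dx":0.02,"dy":0,"dz":0,"ax":0,"ay":0,"az":1.5,"claw":15},{"dx":0.03,"dy":0,"dz":0,"ax":0,"ay":0,"az":3,"claw":15},{"dx":0.03,"dy":0,"dz":0,"ax":0,"ay":0,"az":3,"claw":15}]'; python3 -c "
from h import *
st()"
```

```text
clock: 13.62
position: [0.4876, -0.1587, 0.1106]
tool_rot: [-3.142, 0.001, 0.171]
force: [-2.1, -2.1, 2.9]
grip_width: 0.0231
t 13.62 p [ 0.48765 -0.15871  0.11062] rpy [-1.80e+02  3.00e-02  9.82e+00] F [-2.08 -2.11  2.9 ] M [-0.356  0.475  0.009] w 0.0231 q [-0.15  0.58  0.48  2.01 -0.43  0.65  0.78]
```

```bash
python3 -m pendant '[{"dx":0,"dy":0,"dz":0.1,"ax":0,"ay":0,"az":1.5,"claw":15},{"dx":0,"dy":0,"dz":0.2,"ax":0,"ay":0,"az":3,"claw":15},{"dx":0,"dy":0,"dz":0.2,"ax":0,"ay":0,"az":3,"claw":15}]'; python3 -c "
from h import *
st()"
```

```text
clock: 13.87
position: [0.4876, -0.1586, 0.1104]
tool_rot: [-3.141, 0.001, 0.119]
force: [-2.9, -1.0, 3.5]
grip_width: 0.0234
t 13.87 p [ 0.48764 -0.15863  0.11044] rpy [-1.7999e+02  3.0000e-02  6.8100e+00] F [-2.87 -0.97  3.47] M [-0.303  0.829 -0.004] w 0.0234 q [-0.16  0.58  0.5   2.01 -0.45  0.65  0.74]
```

```bash
python3 -m pendant '[{"dx":0,"dy":0,"dz":0.1,"ax":0,"ay":0,"az":1.5,"claw":15},{"dx":0,"dy":0,"dz":0.2,"ax":0,"ay":0,"az":3,"claw":15},{"dx":0,"dy":0,"dz":0.2,"ax":0,"ay":0,"az":3,"claw":15}]'; python3 -c "
from h import *
st()"
```

```text
clock: 14.12
position: [0.4877, -0.1586, 0.1102]
tool_rot: [-3.141, 0.001, 0.067]
force: [-4.0, -0.6, 3.8]
grip_width: 0.023
t 14.12 p [ 0.48765 -0.15858  0.11023] rpy [-1.7999e+02  3.0000e-02  3.8100e+00] F [-4.02 -0.6   3.8 ] M [-0.271  1.029  0.018] w 0.023 q [-0.17  0.59  0.51  2.02 -0.46  0.65  0.71]
```

```bash
python3 -m pendant '[{"dx":-0.15,"dy":0,"dz":0.1,"ax":0,"ay":0,"az":1.5,"claw":15},{"dx":-0.3,"dy":0,"dz":0.2,"ax":0,"ay":0,"az":3,"claw":15},{"dx":-0.3,"dy":0,"dz":0.2,"ax":0,"ay":0,"az":3,"claw":15}]'; python3 -c "
from h import *
st()"
```

```text
clock: 14.37
position: [0.4875, -0.1586, 0.1101]
tool_rot: [-3.142, 0.0, 0.014]
force: [-3.2, 0.5, 2.8]
grip_width: 0.0236
t 14.37 p [ 0.48752 -0.15861  0.11007] rpy [-1.8e+02  1.0e-02  8.1e-01] F [-3.24  0.5   2.82] M [-0.116  0.95   0.028] w 0.0236 q [-0.18  0.59  0.52  2.02 -0.47  0.66  0.67]
```

```bash
python3 -m pendant '[{"dx":-0.15,"dy":0,"dz":0.13,"ax":0,"ay":0,"az":2,"claw":15},{"dx":-0.3,"dy":0,"dz":0.27,"ax":0,"ay":0,"az":4,"claw":15},{"dx":-0.3,"dy":0,"dz":0.27,"ax":0,"ay":0,"az":4,"claw":15}]'; python3 -c "
from h import *
st()"
```

```text
clock: 14.62
position: [0.4873, -0.1586, 0.1098]
tool_rot: [3.142, 0.0, -0.055]
force: [-3.8, 0.1, 3.5]
grip_width: 0.0232
t 14.62 p [ 0.48727 -0.15865  0.10982] rpy [ 1.80e+02  1.00e-02 -3.14e+00] F [-3.81  0.12  3.51] M [-0.038  0.93   0.003] w 0.0232 q [-0.19  0.59  0.54  2.02 -0.49  0.66  0.62]
```

```bash
python3 -m pendant '[{"dx":-0.1,"dy":0,"dz":0.13,"ax":0,"ay":0,"az":2,"claw":15},{"dx":-0.2,"dy":0,"dz":0.27,"ax":0,"ay":0,"az":4,"claw":15},{"dx":-0.2,"dy":0,"dz":0.27,"ax":0,"ay":0,"az":4,"claw":15}]'; python3 -c "
from h import *
st()"
```

```text
clock: 14.87
position: [0.4872, -0.1586, 0.1096]
tool_rot: [3.142, -0.0, -0.123]
force: [-2.9, -0.0, 4.7]
grip_width: 0.023
t 14.87 p [ 0.48718 -0.15864  0.10964] rpy [180.    -0.    -7.07] F [-2.94 -0.04  4.72] M [ 0.043  0.933 -0.055] w 0.023 q [-0.21  0.6   0.56  2.02 -0.51  0.66  0.56]
```

```bash
python3 -m pendant '[{"dx":-0.05,"dy":0,"dz":0,"ax":0,"ay":0,"az":2,"claw":15},{"dx":-0.1,"dy":0,"dz":0,"ax":0,"ay":0,"az":4,"claw":15},{"dx":-0.1,"dy":0,"dz":0,"ax":0,"ay":0,"az":4,"claw":15}]'; python3 -c "
from h import *
st()"
```

```text
clock: 15.12
position: [0.487, -0.1586, 0.1095]
tool_rot: [3.142, 0.0, -0.192]
force: [-3.7, 0.7, 2.1]
grip_width: 0.023
t 15.12 p [ 0.48697 -0.15859  0.10953] rpy [ 1.800e+02  1.000e-02 -1.103e+01] F [-3.73  0.7   2.15] M [ 0.076  0.88  -0.02 ] w 0.023 q [-0.22  0.6   0.58  2.02 -0.53  0.67  0.51]
```

```bash
python3 -m pendant '[{"dx":-0.05,"dy":0,"dz":0.07,"ax":0,"ay":0,"az":2,"claw":15},{"dx":-0.1,"dy":0,"dz":0.13,"ax":0,"ay":0,"az":4,"claw":15},{"dx":-0.1,"dy":0,"dz":0.13,"ax":0,"ay":0,"az":4,"claw":15}]'
python3 - <<'E'
from h import *
st()
f=grab(("wrist","side")); pickle.dump(f,open('f7.pkl','wb')); im=f['wrist']['image']; st()
im=cv2.convertScaleAbs(im,alpha=1.8,beta=20)
cv2.imwrite('pics/w7.png',cv2.resize(im[180:330,200:360],None,fx=5,fy=4,interpolation=cv2.INTER_CUBIC))
s=f['side']['image'];cv2.imwrite('pics/s7.png',cv2.resize(s[100:220,240:390],None,fx=5,fy=5,interpolation=cv2.INTER_CUBIC))
E
```

```text
clock: 15.37
position: [0.4869, -0.1585, 0.1093]
tool_rot: [3.142, 0.0, -0.262]
force: [-2.6, 1.1, 0.7]
grip_width: 0.0236
t 15.37 p [ 0.48687 -0.15853  0.10933] rpy [ 1.800e+02  2.000e-02 -1.499e+01] F [-2.57  1.15  0.75] M [0.102 0.8   0.062] w 0.0236 q [-0.23  0.61  0.6   2.02 -0.55  0.67  0.46]
t 15.47 p [ 0.48686 -0.15854  0.10936] rpy [ 1.800e+02  1.000e-02 -1.488e+01] F [-2.26  0.84 -1.31] M [ 0.071  0.687 -0.026] w 0.0233 q [-0.23  0.61  0.6   2.02 -0.55  0.67  0.46]
```

View pics/w7.png

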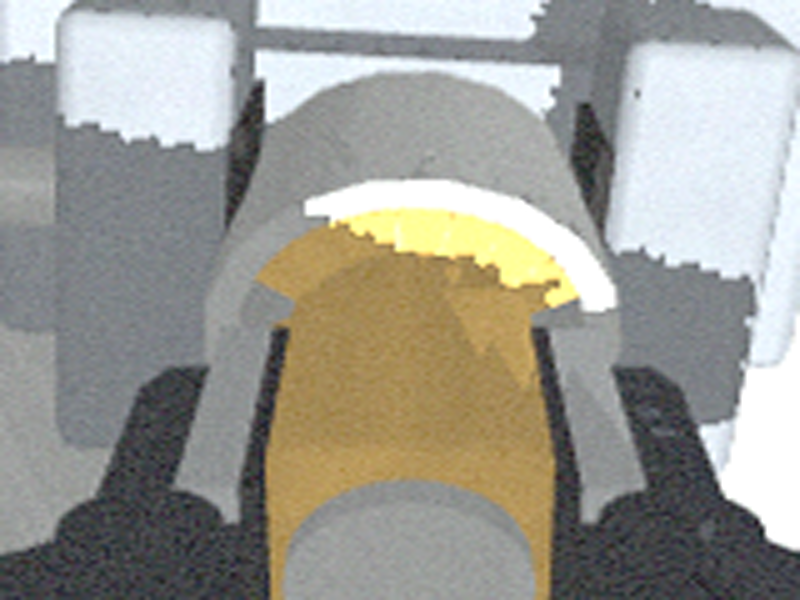

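View pics/s7.png

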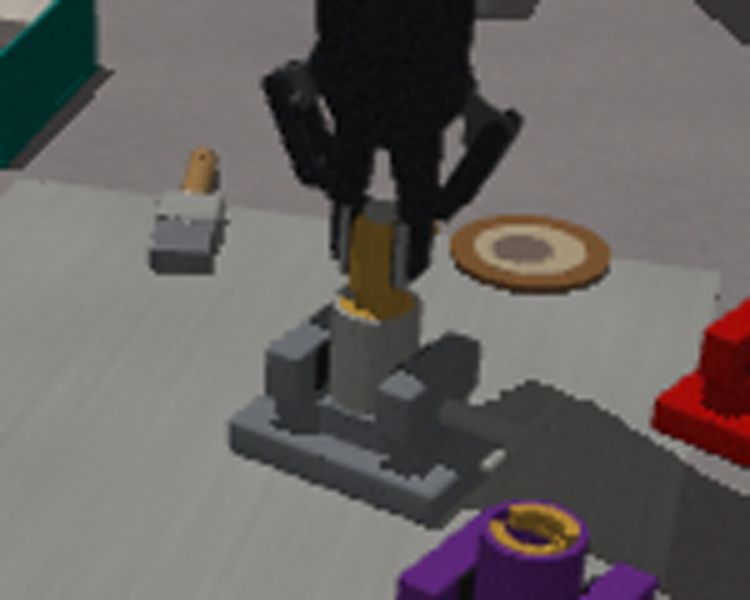

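```bash
python3 -m pendant '[{"dx":-0.05,"dy":0,"dz":0.17,"ax":0,"ay":0,"az":2.5,"claw":15},{"dx":-0.1,"dy":0,"dz":0.33,"ax":0,"ay":0,"az":5,"claw":15},{"dx":-0.15,"dy":0,"dz":0.5,"ax":0,"ay":0,"az":7.5,"claw":15},{"dx":-0.15,"dy":0,"dz":0.5,"ax":0,"ay":0,"az":7.5,"claw":15}]'; python3 -c "
from h import *
st()"
```

```text
clock: 15.8
position: [0.4868, -0.1585, 0.1088]
tool_rot: [3.141, 0.0, -0.393]
force: [-1.3, 0.5, -1.8]
grip_width: 0.0231
t 15.8 p [ 0.48676 -0.15848  0.10882] rpy [ 1.7999e+02  1.0000e-02 -2.2540e+01] F [-1.34  0.54 -1.77] M [0.176 0.618 0.019] w 0.0231 q [-0.25  0.62  0.63  2.02 -0.58  0.68  0.36]
```

```bash
python3 -m pendant '[{"dx":-0.05,"dy":0,"dz":0.17,"ax":0,"ay":0,"az":2.5,"claw":15},{"dx":-0.1,"dy":0,"dz":0.33,"ax":0,"ay":0,"az":5,"claw":15},{"dx":-0.15,"dy":0,"dz":0.47,"ax":0,"ay":0,"az":7.1,"claw":15},{"dx":-0.15,"dy":0,"dz":0.47,"ax":0,"ay":0,"az":7.1,"claw":15},{"dx":-0.15,"dy":0,"dz":0.47,"ax":0,"ay":0,"az":7.1,"claw":15}]'; python3 -c "
from h import *
st()"
```

```text
clock: 16.22
position: [0.4867, -0.1584, 0.1085]
tool_rot: [3.142, 0.0, -0.514]
force: [-1.7, 2.4, -1.6]
grip_width: 0.0233
t 16.22 p [ 0.4867  -0.15845  0.10846] rpy [180.     0.   -29.45] F [-1.69  2.43 -1.62] M [0.275 0.474 0.007] w 0.0233 q [-0.28  0.63  0.67  2.02 -0.61  0.69  0.27]
```

```bash
python3 -c "
from h import *
from workcell import observe
print(observe()['joint_efforts'].round(3))"
python3 -m pendant '[{"dx":0,"dy":0,"dz":0,"ax":0,"ay":0,"az":0,"claw":15}]';python3 -c "
from h import *
from workcell import observe
st();print(observe()['joint_efforts'].round(3))"
```

```text
[ 5.6000e-02 -7.7689e+01  1.7929e+01 -2.4250e+01 -2.1100e-01 -6.7800e-01
 -3.2900e-01]
clock: 16.3
position: [0.4867, -0.1585, 0.1085]
tool_rot: [-3.141, 0.0, -0.515]
force: [-0.3, 1.9, -3.2]
grip_width: 0.0235
t 16.3 p [ 0.48669 -0.15848  0.10847] rpy [-179.99    0.    -29.49] F [-0.32  1.88 -3.24] M [0.264 0.371 0.014] w 0.0235 q [-0.28  0.63  0.67  2.02 -0.61  0.69  0.27]
[ 3.1800e-01 -7.8073e+01  1.7981e+01 -2.4263e+01 -5.4000e-02 -6.7300e-01
 -1.5000e-02]
```

```bash
python3 -m pendant '[{"dx":0,"dy":0,"dz":0,"ax":0,"ay":0,"az":0,"claw":24},{"dx":0,"dy":0,"dz":0,"ax":0,"ay":0,"az":0,"claw":26},{"dx":0,"dy":0,"dz":0,"ax":0,"ay":0,"az":0,"claw":30},{"dx":0,"dy":0,"dz":0,"ax":0,"ay":0,"az":0,"claw":38},{"dx":0,"dy":0,"dz":0,"ax":0,"ay":0,"az":0,"claw":45},{"dx":0,"dy":0,"dz":0,"ax":0,"ay":0,"az":0,"claw":45}]' 20
python3 - <<'E'
from h import *
st()
f=grab(("wrist","side")); pickle.dump(f,open('f8.pkl','wb')); im=f['wrist']['image']; st()
im=cv2.convertScaleAbs(im,alpha=1.8,beta=20)
cv2.imwrite('pics/w8.png',cv2.resize(im[180:330,200:360],None,fx=5,fy=4,interpolation=cv2.INTER_CUBIC))
E
```

```text
clock: 16.8
position: [0.4867, -0.1586, 0.1086]
tool_rot: [-3.142, -0.0, -0.517]
force: [0.1, 1.2, 0.1]
grip_width: 0.045
t 16.8 p [ 0.48671 -0.15864  0.10858] rpy [-1.800e+02 -1.000e-02 -2.963e+01] F [0.12 1.21 0.09] M [ 0.077  0.043 -0.044] w 0.045 q [-0.28  0.63  0.67  2.02 -0.61  0.69  0.27]
t 16.9 p [ 0.48666 -0.15861  0.10854] rpy [ 1.800e+02 -1.000e-02 -2.964e+01] F [ 0.33  0.26 -0.02] M [-0.026 -0.058  0.01 ] w 0.0447 q [-0.28  0.63  0.67  2.02 -0.61  0.69  0.27]
```

View pics/w8.png

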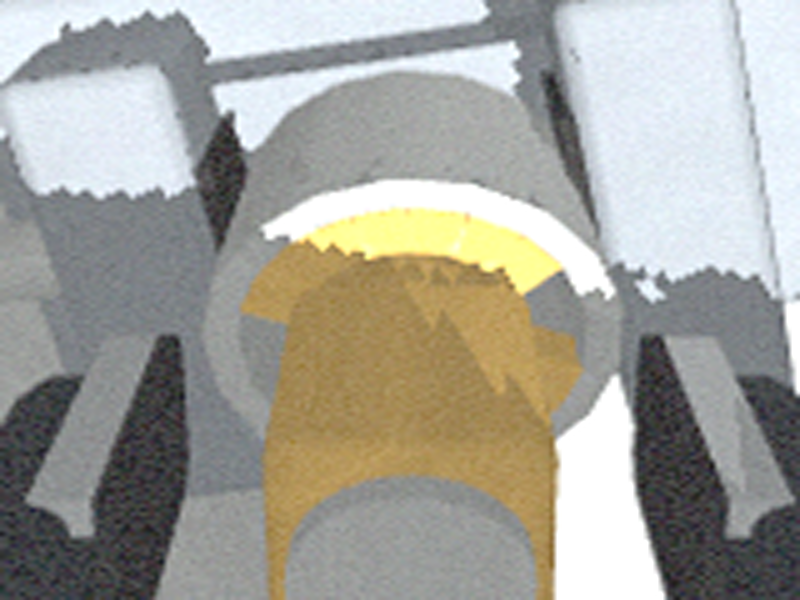

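```bash
python3 -m pendant '[{"dx":0,"dy":0,"dz":-10,"ax":0,"ay":0,"az":0,"claw":45},{"dx":0,"dy":0,"dz":-30,"ax":0,"ay":0,"az":0,"claw":45},{"dx":0,"dy":0,"dz":-60,"ax":0,"ay":0,"az":0,"claw":45},{"dx":0,"dy":0,"dz":-95,"ax":0,"ay":0,"az":0,"claw":45},{"dx":0,"dy":-12,"dz":-130,"ax":0,"ay":0,"az":0,"claw":45},{"dx":0,"dy":-22,"dz":-140,"ax":0,"ay":0,"az":0,"claw":45},{"dx":0,"dy":-22,"dz":-140,"ax":0,"ay":0,"az":0,"claw":45},{"dx":0,"dy":-22,"dz":-140,"ax":0,"ay":0,"az":0,"claw":45}]'
python3 - <<'E'
from h import *
st()
f=grab(("wrist","side","top")); pickle.dump(f,open('f9.pkl','wb')); im=f['wrist']['image']; st()
cv2.imwrite('pics/w9.png',cv2.resize(im[150:290,210:350],None,fx=4,fy=4,interpolation=cv2.INTER_CUBIC))
s=f['side']['image'];cv2.imwrite('pics/s9.png',s)
w=f['wrist']
print(proj(w,[.4875,-.159,.071+.0]), [proj(w,[.4875,-.159,z]) for z in (.095,.144,.143)])
E
```

```text
clock: 17.57
position: [0.4976, -0.1391, 0.2491]
tool_rot: [-3.141, -0.001, -0.516]
force: [-0.8, 0.5, -1.4]
grip_width: 0.045
t 17.57 p [ 0.49763 -0.13912  0.24906] rpy [-1.7996e+02 -5.0000e-02 -2.9580e+01] F [-0.8   0.46 -1.41] M [-0.025 -0.038 -0.062] w 0.045 q [-0.47  0.45  0.87  1.89 -0.41  0.99  0.06]
t 17.72 p [ 0.49673 -0.13985  0.24784] rpy [ 1.7995e+02  7.0000e-02 -2.9680e+01] F [-0.19  0.29 -0.07] M [-0.022  0.011 -0.031] w 0.045 q [-0.47  0.45  0.87  1.89 -0.41  0.98  0.06]
(np.float64(282.24137859032703), np.float64(210.70441626054682)) [(np.float64(282.2888810226192), np.float64(218.1021695123611)), (np.float64(282.4108405209426), np.float64(237.09543431535343)), (np.float64(282.40793158016186), np.float64(236.64241275241972))]
```

View pics/w9.png

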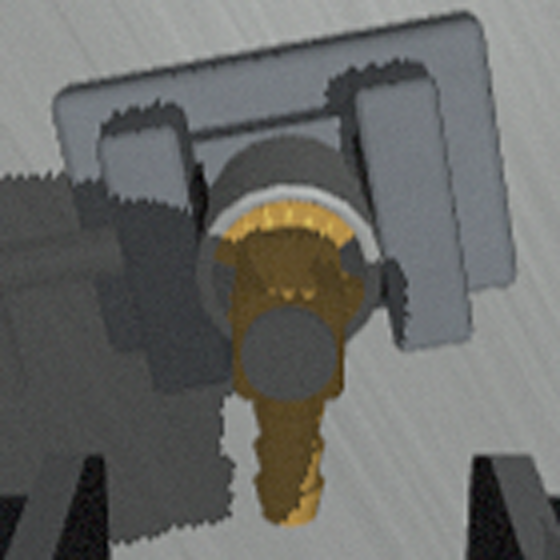

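View pics/s9.png

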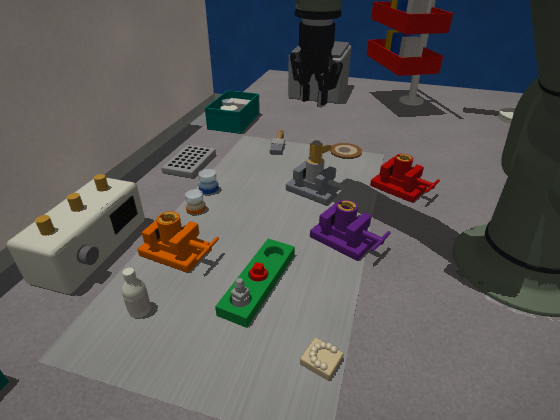

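```bash
python3 -c "
from workcell import job_done
print(job_done())"
```

```text
the job is handed in; nothing more can be done
None
```

I moved the brass elbow from the green holder into the port in the grey vice and screwed it in clockwise. I let go at about 17 s and handed the job in at about 18 s of the 64 s allowed.

- **Seating:** The spigot went in with the lugs in the slots. It met the seal at about 23.7 mm below the mouth and rested with about 6.5 N on it. The highest contact push I read was about 7 N.
- **Where the turn counts from:** Turning resistance never showed in the measured torque, which stayed within sensor noise. I took the start of the 45 degrees from the vertical force and height, which began to fall about 54 degrees (53 to 57) after insertion. From there I turned on to about 100 degrees in total. That makes the tightening turn about 43 to 47 degrees by the different estimates.
- **Seal load:** By the seal's given stiffness, it should now carry about 15 N, against the 24 N at which it crushes. This is worked out, not measured directly.
- **Side force:** While the lugs engaged, a side force of up to about 4 N showed. I shifted the tool to relieve it, and it fell to 2 to 3 N.
- **Last checks:** After letting go, the wrist picture shows the elbow upright in the port with its barb where I left it, so it did not spring back. The side picture shows the other things standing where they were, and nothing touches the robot.

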